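# Clamp bearing housings in the fixture

### The job

Stand all the loose bearing housings upright, side by side in the bay of the clamping fixture, with the length of their feet pointing from the near wall to the jaw. Then throw the toggle lever over its dead point to the far end with the extension bar put over its stub, and after that tighten the lock nut fully, clockwise to its stop, with the ring spanner, in strokes between the cheeks; do not touch lever or nut with the gripper. Finally lay the bar and the spanner back on the mat, leaving the can, the carton and the flange where they are.

Things in the scene. Friction and masses are not known exactly. Their poses are not given: they have to be found in the camera images.
- rig: Grey steel clamping fixture fixed level on the bench, base plate about 300 x 420 x 10 mm. Origin at bench level, 31 mm beyond the middle of the loading bay; x away from the robot, y left, z up, turned a little about z. Throwing its lever drives the bay's sliding jaw 26 mm towards the near wall.
- bay (a point): Middle of the bay's floor, 10 mm above the bench, axes as the rig's. Open on top. Near wall at x = -44 mm, side walls at y = +-94 mm (24 mm high above the floor), the sliding jaw at x = +44 mm (28 mm high); the thrown lever leaves 62 mm from near wall to jaw. The 60 mm length of a housing's foot lies along x here; housings stand side by side along y, all under the bar's sweep.
- lever_pivot (a point): Vertical pivot of the toggle lever, 120 mm above the bench at half the height of the stub; axes as the rig's.
- lever (a joint): Toggle lever in rad, 0 (open) to 1.3 (thrown), growing clockwise from above; starts at 0. At 0.65 the stub points along the rig's -x (to the robot); at 0 it is turned 0.65 rad to the rig's -y side, at 1.3 as far to the +y side. Over-centre: a spring strut behind the pivot drives it away from 0.65, to 0 below and to 1.3 beyond, with up to 1.7 N m (least near 0.65).
- lever_stub (a point): Outer end of the lever's stub at mid height, 120 mm above the bench, 85 mm from the pivot axis. The stub is a steel bar 16 mm wide, 14 mm high, running from the pivot's hub (radius 18 mm, top 8 mm above the stub's mid height) to here.
- nut_seat (a point): Centre of the underside of the hexagon lock nut, 52 mm above the bench; axes as the rig's. Nut 36 mm over flats, 18 mm high, then a 6 mm lead-in cone and a 6 mm thread end; it stands on a post 50 mm high, 68 mm wide. Two cheeks, tops 95 mm above the bench, 44 to 80 mm from the axis, let the seated spanner's handle point only within 0.78 rad either side of the rig's -x.
- nut (a joint): Angle of the lock nut in rad, 0 to 2.6, growing clockwise seen from above (tightening). It turns stiffly (0.6 N m) and stops hard at 2.6, where it is tight; it starts between 0 and 0.6. At 0 one of its flats faces along the rig's -x.
- mat: Black rubber tool mat, 330 (x) x 190 (y) x 4 mm, fixed to the bench. Origin at the centre of its underside at bench level.
- bar_grip (a point): Extension bar, 245 mm, 0.45 kg. This point: mid handle, 18 mm above its underside; x towards the channel end, z up. Handle 18 mm wide, 24 mm high (6 to 30 mm above the underside), x = -100 to +70 mm. Then the channel, x = +70 to +145 mm, open below and at its front: 24 mm wide inside, 34 outside, roof's inner face 24 mm above the underside; it goes down over the lever's stub.
- spanner_grip (a point): Ring spanner, 0.4 kg. This point: mid handle, 20 mm above its underside; x towards the ring, z up. Handle 18 mm wide, 16 high (12 to 28 mm above the underside), x = -74 to +84 mm. Ring centre at x = +110 mm; ring 18 mm thick (from the underside up), 40 mm over the inner hexagon's flats, 58 outside. It fits when the handle points square to one of the nut's flats.
- housing0_mid (a point): Cast-iron bearing housing, one of 2 to 4 alike (others absent). Foot plate 60 x 40 x 14 mm, on it a block 34 mm (along x) x 30 mm (along y) up to 66 mm above the underside, with a bore through it along y. Mass about 0.5 kg. This point: its centre, 33 mm above the underside; x along the 60 mm foot, z up when upright.
- housing1_mid (a point): Cast-iron bearing housing, one of 2 to 4 alike (others absent). Foot plate 60 x 40 x 14 mm, on it a block 34 mm (along x) x 30 mm (along y) up to 66 mm above the underside, with a bore through it along y. Mass about 0.5 kg. This point: its centre, 33 mm above the underside; x along the 60 mm foot, z up when upright.
- housing2_mid (a point): Cast-iron bearing housing, one of 2 to 4 alike (others absent). Foot plate 60 x 40 x 14 mm, on it a block 34 mm (along x) x 30 mm (along y) up to 66 mm above the underside, with a bore through it along y. Mass about 0.5 kg. This point: its centre, 33 mm above the underside; x along the 60 mm foot, z up when upright.
- housing3_mid (a point): Cast-iron bearing housing, one of 2 to 4 alike (others absent). Foot plate 60 x 40 x 14 mm, on it a block 34 mm (along x) x 30 mm (along y) up to 66 mm above the underside, with a bore through it along y. Mass about 0.5 kg. This point: its centre, 33 mm above the underside; x along the 60 mm foot, z up when upright.
- oil_can: Bystander: a can, 70 mm in diameter, 130 mm high; origin at the centre of its underside.
- carton: Bystander: a cardboard carton, 100 x 130 x 100 mm; origin at the centre of its underside.
- flange: Bystander: a dark steel hub flange, 110 mm in diameter, 44 mm high; origin at the centre of its underside.

How it is judged:
On the way, in this order (a step that is already met when the one before it is completed fails the run):
1. every housing stands in the bay, lengthwise between near wall and jaw (x of housing0_mid in the frame of bay between -0.025 and 0.025 m and y of housing0_mid in the frame of bay between -0.082 and 0.082 m and z of each of housing0_mid, housing1_mid, housing2_mid, housing3_mid in the frame of bay below 0.042 m and angle between each of housing0_mid, housing1_mid, housing2_mid, housing3_mid's own z axis and vertical below 0.15 rad and angle between the x axis of each of housing0_mid, housing1_mid, housing2_mid, housing3_mid and the x axis of bay, either way round below 0.3 rad and x of housing1_mid in the frame of bay between -0.025 and 0.025 m and y of housing1_mid in the frame of bay between -0.082 and 0.082 m and x of housing2_mid in the frame of bay between -0.025 and 0.025 m and y of housing2_mid in the frame of bay between -0.082 and 0.082 m and x of housing3_mid in the frame of bay between -0.025 and 0.025 m and y of housing3_mid in the frame of bay between -0.082 and 0.082 m), for 0.2 s.
2. the lever is thrown to its far end (value of joint lever above 1.15 rad), for 0.2 s.
3. the lock nut is tight (value of joint nut above 2.42 rad), for 0.1 s.
At the end, for the whole second after the job is handed in: every housing upright (0.15 rad) on the bay floor, its centre within 25 mm (x) and 82 mm (y) of the bay's middle, its length within 0.3 rad of the bay's x; lever past 1.15 rad; nut past 2.42 rad; grip points of bar and spanner over the mat, below 50 mm; all at rest (all of step 1 and value of joint lever above 1.15 rad and value of joint nut above 2.42 rad and x of bar_grip in the frame of mat between -0.165 and 0.165 m and y of bar_grip in the frame of mat between -0.095 and 0.095 m and height (world z) of each of bar_grip, spanner_grip below 0.05 m and x of spanner_grip in the frame of mat between -0.165 and 0.165 m and y of spanner_grip in the frame of mat between -0.095 and 0.095 m and linear speed of each of housing0, housing1, housing2, housing3, bar, spanner below 0.02 m/s); the robot touches nothing.
It fails at once if a bystander is moved more than 30 mm (distance of any of oil_can, carton, flange from where it was at the start of the episode above 0.03 m).
It fails at once if the gripper works the lever directly (contact force between the fingers and lever above 3 N).
It fails at once if the spanner works the lever, or the bar the nut (contact force between spanner and lever above 4 N or contact force between bar and nut above 4 N).
It fails at once if the gripper works the nut directly (contact force between the fingers and nut above 3 N).
Of housing0, housing1, housing2, housing3 only 2 to 4 are there at a start; the rules pass over those that are not, and their reading is None.
At some moment in a run one of housing0, housing1, housing2, housing3, spanner may be knocked a few centimetres aside while the robot is not near it.
It also fails if it takes over 210 s, if anything falls off the work surface, if the arm or the gripper's body presses on something with over 40 N, if the wrist force passes 120 N, or if a joint passes its speed limit or range.

### The arm

A 6-joint arm with a two-finger parallel gripper is mounted at the origin on the work surface. World frame = base frame: x ahead of the robot, y to its left, z up, the work surface at z = 0. Lengths are in m, angles in rad, forces in N, time in s.
With the tool pointing down it reaches from about 0.425 to 0.925 m from the base axis. Payload 12.5 kg.
Tool frame: the origin (TCP) lies midway between the tips of the shut fingers; the grasp point (between the pads) lies 19 mm behind it (arm.grip_point_offset is the distance from the TCP to the grasp point, in m); z points along the fingers, y is the line along which they close (so a half turn about z gives the same grasp; the last joint's range is limited). The gripper opens to 85 mm and grips with 20 to 120 N. Pads are 22 mm wide; open, the fingers measure 114 mm over their backs; the gripper's body (76 mm by 85 mm) begins 54 mm behind the grasp point. The pads swing forward as they close: fully open they stand 13 mm farther back than shut.
Start: joints at [1.115, 0.491, 1.559, -0, 1.092, -0.106], TCP at [0.214, 0.587, 0.231] pointing down, gripper open.
Joint ranges: [-3.1, 3.1], [-0.84, 2.19], [0.05, 2.79], [-1.13, 4.28], [0.06, 2.93], [-2.69, 2.69]. Speed limits (rad/s): [2.22, 2.22, 2.79, 3.14, 3.14, 3.14].

### API

Orientations are given as a unit quaternion [x, y, z, w].
In Python, from bench import arm gives the robot as it stands.
- The arm moves only by the tool play_rows, never from a script. Its argument "targets" is a list of rows, each an object of numbers: "dx", "dy", "dz": the shift along the tool's x, y, z in mm; "turn": the turn about the tool's z in degrees; "fingers": the finger opening in mm, from 0 to 85.4. A call has 1 to 20 rows; each row is the pose to reach, as a shift and turn from the pose commanded when the call began, along the tool's axes at that moment; what a row does not reach only later rows make up. A row lasts 1/8 s, in which the tool goes at most 62.5 mm and 10.7 degrees, less where a joint would pass 70% of its speed; a pose out of reach is approached as far as the arm can. A call with a gripper value outside its range is refused whole. The fingers move at their own pace and stop on an object; "squeeze" is the grip in N (left out, the last holds). Time passes only in rows, so rows that repeat a pose let the fingers close. It gives the time, the measured TCP pose, the force, the opening and the grip force at its end, in the units of the state.
- arm.observe(): the state, without advancing time (a new reading comes with each control period).
- arm.camera(name): name is "side" or "top" or "wrist"; returns (picture, depth): 400x640x3 uint8, red, green, blue; 400x640 float32, m along the optical axis (not along the pixel's ray), 0 where there is no reading.
- arm.calibration(name): a dict with "fovy" (degrees; the focal length in pixels is half the picture's height over the tangent of half this angle, whatever the lens; pixels are square), "cx", "cy" (the principal point, pixels), "extrinsics" (4x4, takes a point from camera to world coordinates). Camera axes: x right, y up, looking along -z (the intrinsics and any distortion apply to the point x, -y, -z); pixel columns grow to the right and rows downward; lengths in m; the calibration is good to about 2 mm. The wrist camera is an equidistant fisheye: a pixel r from the principal point sees the ray r / f radians off the axis. A picture is of the moment at which its call begins: read the wrist's pose just before it. calibration takes no time and is no camera call; for the wrist camera it gives the pose at the moment of the call.
- arm.job_done(): hands the job in; it is judged then, once.
The state is a dict: "time": time; "joint_pos": joint angles; "qvel": joint speeds; "joint_torque": joint torques, N m; "ee_pos": TCP position; "tool_rot": TCP orientation; "force": force on the tool from outside, world axes, zero at the start; "ft_torque": the same for the moment, N m; "gripper_width": finger opening in m; "gripper_force": force on a finger pad.
Only numpy, scipy, OpenCV 4.12 (cv2) and the standard library are available. Lean on these libraries where they do the work, as an engineer would, in place of code of your own. Each camera call takes 0.05 s, during which the arm holds its last target. There are 200 camera calls.

## Working session

There is one attempt and no reset: what is moved stays moved. The work goes in short steps, Python scripts to look and compute and a tool call to move; the robot and the scene stay as the last step left them, time stands still between calls to the robot, and variables do not carry over. Pictures are saved under pics/ and viewed, at most 14 in all, crops included, and the job is handed in when it is done.

Besides the shell and the picture viewer there is one more tool, called after "Emit:" in YAML: its name, and indented under it one key for each argument. play_rows: Moves the arm, as the interface text tells. Its arguments: {"type":"object","properties":{"targets":{"type":"array","items":{"type":"object","properties":{"dx":{"type":"number"},"dy":{"type":"number"},"dz":{"type":"number"},"turn":{"type":"number"},"fingers":{"type":"number"}}}},"squeeze":{"type":"number"}},"required":["targets"]}

```bash
mkdir -p pics; ls; cat > h.py <<'E'
import numpy as np, cv2
from bench import arm
from scipy.spatial.transform import Rotation as R
def pts(name):
    im,d=arm.camera(name); c=arm.calibration(name)
    return im,d,c
def ray(c,u,v,fish=False):
    f=200/np.tan(np.radians(c["fovy"])/2); x=(np.asarray(u,float)-c["cx"])/f; y=(np.asarray(v,float)-c["cy"])/f
    if fish:
        r=np.hypot(x,y)+1e-12; s=np.tan(r)/r; x=x*s;y=y*s
    E=np.array(c["extrinsics"]); d=np.stack([x,-y,-np.ones_like(x)],-1)
    return E[:3,3], d@E[:3,:3].T
def plane(c,u,v,z,fish=False):
    o,d=ray(c,u,v,fish); return o+d*((z-o[2])/d[...,2])[...,None]
def cloud(c,d,fish=False):
    v,u=np.mgrid[0:d.shape[0],0:d.shape[1]]; o,r=ray(c,u,v,fish); return o+r*d[...,None]
def dev(target,yaw=None):
    "shift in tool axes mm from the present commanded pose (measured) to target TCP"
    s=arm.observe(); M=R.from_quat(s["tool_rot"]).as_matrix()
    return np.round(M.T@(np.asarray(target)-s["ee_pos"])*1000,1)
E
python3 - <<'E'
from h import *
s=arm.observe(); print({k:np.round(v,3) for k,v in s.items()}); print(R.from_quat(s["tool_rot"]).as_matrix().round(2))
for n in ["top","side"]:
    im,d,c=pts(n); cv2.imwrite(f"pics/{n}0.png",im[...,::-1]); np.savez(f"{n}0.npz",im=im,d=d)
    print(n,c["fovy"],c["cx"],c["cy"],np.round(c["extrinsics"],3).tolist(), (d==0).mean())
print(arm.grip_point_offset)
E
```

```text
pics
{'time': np.float64(0.0), 'joint_pos': array([ 1.115,  0.492,  1.559,  0.   ,  1.092, -0.106]), 'qvel': array([ 0.002, -0.   ,  0.   , -0.   ,  0.001,  0.   ]), 'joint_torque': array([ 3.0000e-03, -6.1845e+01, -2.6160e+01, -0.0000e+00,  4.0000e-03,
        0.0000e+00]), 'ee_pos': array([0.214, 0.587, 0.231]), 'tool_rot': array([ 0.174,  0.985, -0.001, -0.   ]), 'force': array([-0.288, -1.015, -0.055]), 'ft_torque': array([-0.007, -0.065, -0.041]), 'gripper_force': np.float64(0.0), 'gripper_width': np.float64(0.086)}
[[-0.94  0.34 -0.  ]
 [ 0.34  0.94 -0.  ]
 [ 0.   -0.   -1.  ]]
top 50.238062841592956 324.2805449151308 200.57644543274313 [[0.1, 0.972, -0.211, 0.355], [-0.995, 0.098, -0.017, -0.024], [0.004, 0.211, 0.977, 1.342], [0.0, 0.0, 0.0, 1.0]] 0.003875
side 53.882824806183265 316.37643282387177 196.28600117657535 [[-0.989, 0.095, -0.115, 0.466], [-0.149, -0.63, 0.762, 0.766], [0.0, 0.771, 0.637, 0.758], [0.0, 0.0, 0.0, 1.0]] 0.00401953125
0.0187
```

View pics/top0.png

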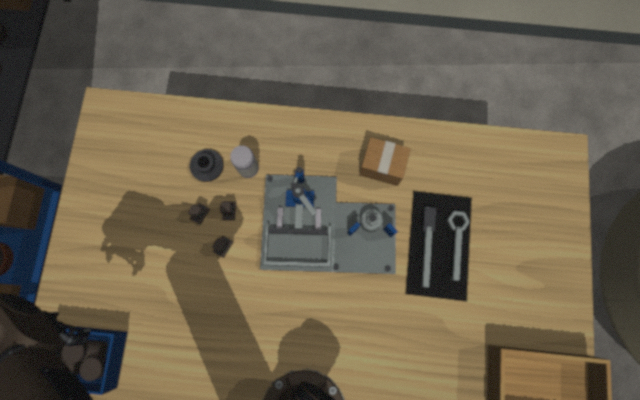

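View pics/side0.png

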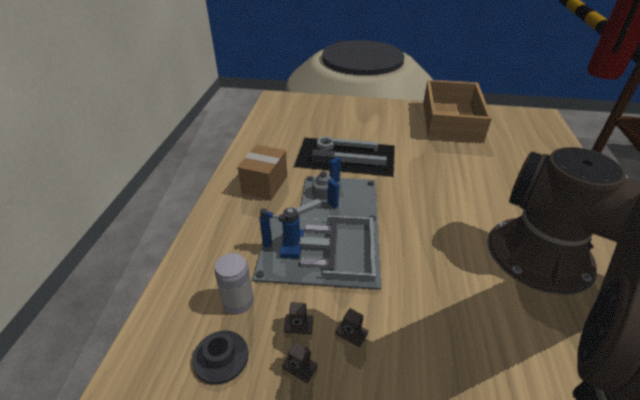

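Top view: three housings at (199,211), (229,209), (222,245), all apparently upright. The rig spans (262-397, 175-272), the nut is at (372,217), the bar at (428,245) and the spanner at (458,245). Now I'll measure them in 3D.

```bash
cat > m.py <<'E'
from h import *
z=np.load("top0.npz"); im,d=z["im"],z["d"]; c=arm.calibration("top"); P=cloud(c,d)
s=np.load("side0.npz"); cs=arm.calibration("side"); Q=cloud(cs,s["d"]); ims=s["im"]
print("bench z", np.median(P[300:320,200:240,2]), np.median(Q[300:320,420:440,2]))
def reg(P,x0,x1,y0,y1,z0,z1):
    return (P[...,0]>x0)&(P[...,0]<x1)&(P[...,1]>y0)&(P[...,1]<y1)&(P[...,2]>z0)&(P[...,2]<z1)
def comps(m,P,mn=8,tag=""):
    n,l=cv2.connectedComponents(m.astype(np.uint8))
    for i in range(1,n):
        p=P[l==i]
        if len(p)<mn: continue
        r=cv2.minAreaRect((p[:,:2]*1000).astype(np.float32))
        print(tag,len(p),"mean",p.mean(0).round(4),"rect",np.round(r[0],1),np.round(r[1],1),round(r[2],1),"zmax",p[:,2].max().round(3))
for A,t in ((P,"top"),(Q,"side")):
    comps(reg(A,.3,.8,-.6,.5,.05,.25),A,8,t+" >50")
    print()
    comps(reg(A,.3,.8,-.6,.5,.018,.05),A,25,t+" 18-50")
    print()
comps(reg(P,.3,.85,-.7,.5,.006,.2),P,40,"all")
hsv=cv2.cvtColor(im,cv2.COLOR_RGB2HSV)
m=(hsv[...,2]<40)&reg(P,.3,.85,-.6,-.2,-.02,.02); comps(m,P,100,"mat")
E
python3 m.py
python3 - <<'E'
import cv2
a=cv2.imread('pics/top0.png')[150:310,180:480]; cv2.imwrite('pics/c0.png',cv2.resize(a,(800,427),interpolation=cv2.INTER_CUBIC))
E
```

```text
bench z 0.000450674563690745 -0.0004974251159964305
top >50 576 mean [0.7194 0.251  0.1166] rect [724.9 254.3] [66.7 65.8] 89.4 zmax 0.14
top >50 1197 mean [ 0.757  -0.1758  0.0974] rect [ 767.4 -174.9] [129.7  84.7] 80.0 zmax 0.11
top >50 461 mean [0.6391 0.0691 0.1187] rect [634.3  69.6] [150.5  54.8] 22.6 zmax 0.139
top >50 134 mean [0.5787 0.2952 0.0646] rect [579.5 296.7] [32.6 35.3] 7.4 zmax 0.073
top >50 131 mean [0.5593 0.3864 0.0647] rect [561.  388.2] [37.2 33.6] 69.6 zmax 0.073
top >50 310 mean [ 0.5877 -0.1514  0.0632] rect [ 588.6 -151.6] [64.6 63.7] 34.0 zmax 0.089
top >50 76 mean [ 0.5509 -0.0969  0.0893] rect [552.4 -97.6] [13.9 34.3] 49.4 zmax 0.103
top >50 92 mean [ 0.5592 -0.2078  0.0873] rect [ 560.6 -209.2] [34.  14.4] 47.5 zmax 0.1
top >50 134 mean [0.4644 0.2977 0.0651] rect [465.5 299.7] [35.5 33.8] 66.1 zmax 0.074

top 18-50 335 mean [0.7199 0.3882 0.0405] rect [719.9 393.9] [83.9 67.2] 23.7 zmax 0.05
top 18-50 61 mean [0.7068 0.2396 0.0346] rect [711.  242.4] [27.3 67.8] 40.8 zmax 0.05
top 18-50 123 mean [ 0.7274 -0.1685  0.034 ] rect [ 727.9 -167.7] [128.  
[... 2837 characters left out ...]
ax 0.052
all 10947 mean [ 0.5517 -0.0084  0.0215] rect [581.1 -20. ] [327.  428.7] 3.7 zmax 0.139
all 44 mean [ 0.6901 -0.3731  0.0074] rect [ 691.  -371.2] [42.1 25.1] 75.1 zmax 0.013
all 2711 mean [ 0.5434 -0.3703  0.0188] rect [ 540.3 -373.8] [191.2 328.2] 88.2 zmax 0.044
all 280 mean [0.5761 0.2929 0.0411] rect [580.  302.5] [60.  52.7] 4.4 zmax 0.073
all 299 mean [0.5585 0.3841 0.0387] rect [561.8 388.1] [41.8 61.7] 67.3 zmax 0.073
all 291 mean [0.4642 0.2954 0.0395] rect [466.  298.6] [39.8 62.4] 68.0 zmax 0.074
all 53 mean [ 0.391  -0.2967  0.0078] rect [ 393.3 -294.1] [30.  34.7] 5.7 zmax 0.013
mat 4011 mean [ 0.5301 -0.3671  0.0053] rect [ 540.1 -372.5] [179.7 319.7] 89.0 zmax 0.019
```

View pics/c0.png

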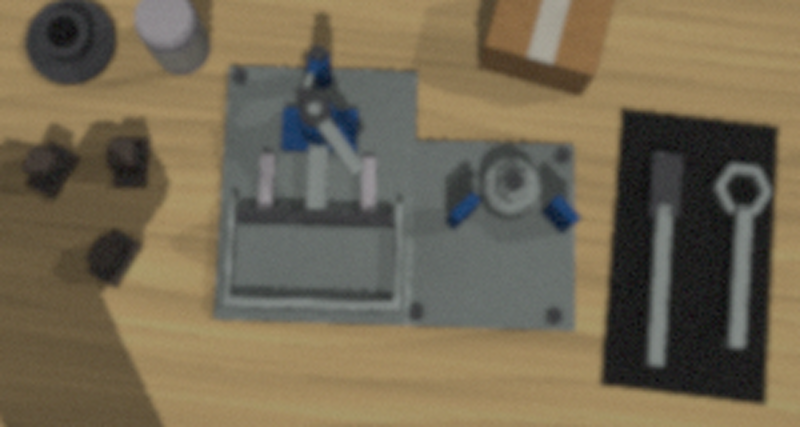

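The crop confirms the rig layout, with the stub at crop (360,170), pointing to -y. The bar's channel end and the spanner's ring both lie at +x, and the three housings stand on their feet. I'll go above the housings with the wrist camera.

Emit:
play_rows:
  targets:
    - {"dx": -60,"dy": -22,"dz": -20}
    - {"dx": -115,"dy": -42,"dz": -40}
    - {"dx": -170,"dy": -63,"dz": -60}
    - {"dx": -225,"dy": -83,"dz": -80}
    - {"dx": -280,"dy": -103,"dz": -90}
    - {"dx": -330,"dy": -122,"dz": -95}
    - {"dx": -375,"dy": -138,"dz": -100}
    - {"dx": -375,"dy": -138,"dz": -100}
    - {"dx": -375,"dy": -138,"dz": -100}

```text
$.targets[0]: bad value
```

```bash
cat > w.py <<'E'
import sys
from h import *
s=arm.observe(); c=arm.calibration("wrist"); im,d=arm.camera("wrist")
print(s["time"],s["ee_pos"].round(4),s["joint_pos"].round(2)); print(np.round(c["extrinsics"],3).tolist(),c["fovy"],c["cx"],c["cy"])
n=sys.argv[1]; cv2.imwrite(f"pics/{n}.png",im[...,::-1]); np.savez(n+".npz",im=im,d=d,E=c["extrinsics"],f=c["fovy"],cx=c["cx"],cy=c["cy"])
E
python3 w.py w1
```

```text
0.1 [0.2141 0.587  0.2308] [ 1.12  0.49  1.56  0.    1.09 -0.11]
[[0.343, -0.9, -0.269, 0.147], [0.939, 0.328, 0.1, 0.613], [-0.002, -0.287, 0.958, 0.374], [0.0, 0.0, 0.0, 1.0]] 65.70646984690485 323.84380328954325 193.0660614228364
```

View pics/w1.png

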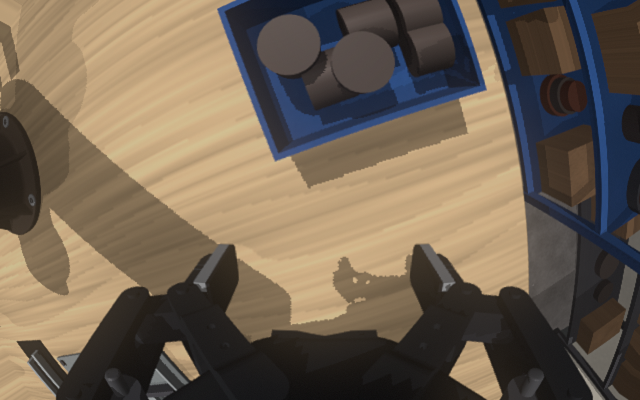

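The wrist view shows the fingers at the bottom (rows >250); image up is tool +x. The row was rejected, probably because every field is needed.

Emit:
play_rows:
  targets:
    - {"dx": -60,"dy": -22,"dz": -20,"turn": 0,"fingers": 85}
    - {"dx": -115,"dy": -42,"dz": -40,"turn": 0,"fingers": 85}
    - {"dx": -170,"dy": -63,"dz": -60,"turn": 0,"fingers": 85}
    - {"dx": -225,"dy": -83,"dz": -80,"turn": 0,"fingers": 85}
    - {"dx": -280,"dy": -103,"dz": -90,"turn": 0,"fingers": 85}
    - {"dx": -330,"dy": -122,"dz": -95,"turn": 0,"fingers": 85}
    - {"dx": -375,"dy": -138,"dz": -100,"turn": 0,"fingers": 85}
    - {"dx": -375,"dy": -138,"dz": -100,"turn": 0,"fingers": 85}
    - {"dx": -375,"dy": -138,"dz": -100,"turn": 0,"fingers": 85}
  squeeze: 60

```text
time: 1.27
ee_pos: [0.5189, 0.329, 0.331]
tool_rot: [0.174, 0.985, -0.0, -0.0]
force: [-0.1, -0.2, -0.7]
gripper_width: 0.085
gripper_force: 0.0
```

```bash
python3 w.py w2
```

```text
1.275 [0.5189 0.329  0.331 ] [ 0.46  0.4   1.45  0.    1.3  -0.76]
[[0.343, -0.9, -0.269, 0.452], [0.939, 0.329, 0.1, 0.355], [-0.001, -0.287, 0.958, 0.474], [0.0, 0.0, 0.0, 1.0]] 65.70646984690485 323.84380328954325 193.0660614228364
```

View pics/w2.png

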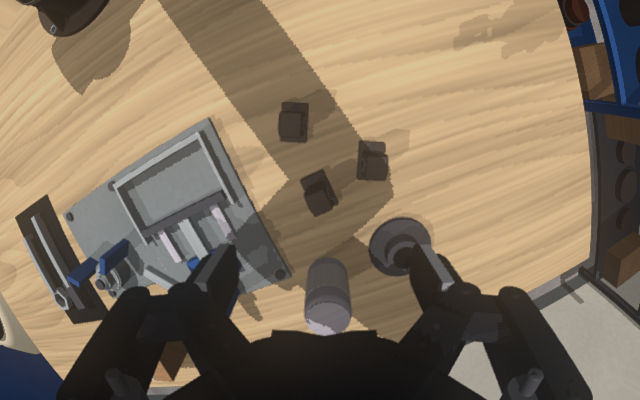

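Good view: housings at (293,122), (372,160) and (319,193), with the bay at (170,185).

```bash
cat > m2.py <<'E'
import sys
from h import *
def load(n):
    z=np.load(n+".npz"); c=dict(extrinsics=z["E"],fovy=float(z["f"]),cx=float(z["cx"]),cy=float(z["cy"]))
    return z["im"],z["d"],c,cloud(c,z["d"],True)
def band(P,x0,x1,y0,y1,z0,z1): return (P[...,0]>x0)&(P[...,0]<x1)&(P[...,1]>y0)&(P[...,1]<y1)&(P[...,2]>z0)&(P[...,2]<z1)
def comps(m,P,mn=30,tag=""):
    n,l=cv2.connectedComponents(m.astype(np.uint8)); out=[]
    for i in range(1,n):
        p=P[l==i]
        if len(p)<mn: continue
        r=cv2.minAreaRect((p[:,:2]*1000).astype(np.float32)); vv,uu=np.nonzero(l==i)
        print(tag,len(p),"px",uu.mean().round(),vv.mean().round(),"mean",(p.mean(0)*1000).round(1),"rect",np.round(r[0],1),np.round(r[1],1),round(r[2],1),"z95",(np.percentile(p[:,2],95)*1000).round(1))
        out.append((p,r))
    return out
if __name__=="__main__":
    im,d,c,P=load(sys.argv[1]); im=None
    ok=np.zeros(d.shape,bool); ok[:]=d>0
    print("bench",np.median(P[100:110,420:440,2]))
    comps(band(P,.4,.66,.2,.46,.006,.09)&ok,P,100,"H")
    comps(band(P,.4,.66,.2,.46,.055,.09)&ok,P,100,"Htop")
    comps(band(P,.35,.6,-.06,.18,.028,.045)&ok,P,100,"wall")
    comps(band(P,.5,.75,-.06,.18,.11,.15)&ok,P,50,"lever")
    comps(band(P,.5,.75,-.3,-.05,.055,.15)&ok,P,50,"nut")
E
python3 m2.py w2
```

```text
bench 0.00026521014054656233
H 1102 px 293.0 122.0 mean [461.  306.   44.7] rect [463.2 302.9] [40.5 60.5] 66.7 z95 67.5
H 1127 px 372.0 161.0 mean [550.9 390.6  43.9] rect [557.2 391.4] [41.  60.2] 66.7 z95 67.2
H 1111 px 318.0 193.0 mean [569.7 302.9  44.1] rect [577.1 300.6] [61.1 40.9] 4.7 z95 67.1
Htop 623 px 291.0 124.0 mean [463.  303.8  65.4] rect [462.8 303.4] [33.2 34.6] 67.5 z95 67.7
Htop 577 px 376.0 167.0 mean [556.2 391.1  65.1] rect [557.7 391.9] [35.8 34. ] 65.8 z95 67.4
Htop 564 px 319.0 202.0 mean [576.  301.6  65.1] rect [577.5 300.7] [35.2 34.8] 7.4 z95 67.3
wall 2558 px 178.0 198.0 mean [502.2  80.4  35. ] rect [513.   71.3] [175.5 203. ] 3.9 z95 39.2
lever 399 px 159.0 277.0 mean [588.5  43.9 124.4] rect [591.6  42.8] [55.1 17.2] 40.4 z95 128.4
nut 622 px 106.0 270.0 mean [ 565.  -111.5   77.2] rect [ 567.1 -117.9] [36.8 96.9] 32.0 z95 95.9
nut 314 px 78.0 276.0 mean [ 557.3 -201.2   79.3] rect [ 557.5 -204.9] [37.9 15.7] 51.5 z95 95.9
```

```bash
cat > go.py <<'E'
import sys
from h import *
# go.py x y z yaw [x y z yaw ...] : mm, deg of tool y axis; prints shifts from present pose
s=arm.observe(); M=R.from_quat(s["tool_rot"]).as_matrix(); yaw=np.degrees(np.arctan2(M[1,1],M[0,1]))
a=np.array([float(v) for v in sys.argv[1:]]).reshape(-1,4)
print("now",(s["ee_pos"]*1000).round(1),"yaw",yaw.round(1),"t",s["time"],"q6",s["joint_pos"][5].round(2))
for r in a: print(r, "->", (M.T@(r[:3]-s["ee_pos"]*1000)).round(1), "turn", round(-((r[3]-yaw+180)%360-180),1))
E
python3 go.py 577.3 300.7 130 4.7 577.3 300.7 26 4.7
python3 - <<'E'
from m2 import *
im,d,c,P=load("w2")
a=np.radians(3.9); O=np.array([.513,.0713]); e=np.array([np.cos(a),np.sin(a)]); n=np.array([-e[1],e[0]])
q=P[...,:2]-O; U=q@e; V=q@n; Z=P[...,2]
for lo,hi in((-.08,-.04),(-.02,.02),(.04,.08)):
    m=(V>lo)&(V<hi)&(d>0)&(U>-.12)&(U<.1)
    h=[ (round(b*1000),round(float(np.median(Z[m&(abs(U-b)<.002)]))*1e3) if 0 else round(float(np.median(Z[m&(abs(U-b)<.002)])*1000))) for b in np.arange(-.1,.06,.004) if (m&(abs(U-b)<.002)).any()]
    print(h)
m=(U>-.06)&(U<-.02)&(d>0)
print([(round(b*1000),round(float(np.median(Z[m&(abs(V-b)<.002)])*1000))) for b in np.arange(-.116,.117,.004) if (m&(abs(V-b)<.002)).any() and abs(b)>.084])
E
```

```text
now [518.5 329.4 331.1] yaw 70.0 t 1.325 q6 -0.76
[577.3 300.7 130.    4.7] -> [-65.2  -6.8 201. ] turn 65.3
[577.3 300.7  26.    4.7] -> [-65.2  -6.8 305. ] turn 65.3
[(-100, 11), (-96, 11), (-92, 11), (-88, 33), (-84, 35), (-80, 35), (-76, 11), (-72, 11), (-68, 11), (-64, 11), (-60, 11), (-56, 11), (-52, 11), (-48, 11), (-44, 11), (-40, 11), (-36, 11), (-32, 10), (-28, 10), (-24, 10), (-20, 11), (-16, 11), (-12, 10), (-8, 11), (-4, 11), (0, 11), (4, 11), (8, 11), (12, 37), (16, 38), (20, 38), (24, 38), (28, 24), (32, 20), (36, 17), (40, 19), (44, 21), (48, 18), (52, 24), (56, 25)]
[(-100, 10), (-96, 11), (-92, 10), (-88, 34), (-84, 35), (-80, 35), (-76, 13), (-72, 11), (-68, 11), (-64, 11), (-60, 11), (-56, 11), (-52, 11), (-48, 10), (-44, 11), (-40, 10), (-36, 11), (-32, 11), (-28, 11), (-24, 10), (-20, 11), (-16, 10), (-12, 10), (-8, 11), (-4, 11), (0, 11), (4, 11), (8, 11), (12, 35), (16, 38), (20, 38), (24, 39), (28, 33), (32, 31), (36, 32), (40, 32), (44, 32), (48, 32), (52, 32), (56, 29)]
[(-100, 11), (-96, 11), (-92, 11), (-88, 33), (-84, 35), (-80, 34), (-76, 11), (-72, 11), (-68, 11), (-64, 11), (-60, 10), (-56, 10), (-52, 11), (-48, 11), (-44, 11), (-40, 11), (-36, 11), (-32, 10), (-28, 11), (-24, 11), (-20, 10), (-16, 11), (-12, 11), (-8, 10), (-4, 11), (0, 10), (4, 11), (8, 11), (12, 37), (16, 39), (20, 39), (24, 39), (28, 24), (32, 21), (36, 12), (40, 15), (44, 14), (48, 16), (52, 16), (56, 18)]
[(-100, 34), (-96, 26), (-92, 19), (-88, 10), (84, 11), (96, 35), (100, 23), (104, 11), (108, 11), (112, 10), (116, 1)]
```

Emit:
play_rows:
  targets:
    - {"dx": -15,"dy": -2,"dz": 30,"turn": 10,"fingers": 62}
    - {"dx": -30,"dy": -4,"dz": 60,"turn": 20,"fingers": 62}
    - {"dx": -45,"dy": -6,"dz": 90,"turn": 30,"fingers": 62}
    - {"dx": -65,"dy": -7,"dz": 120,"turn": 40,"fingers": 62}
    - {"dx": -65,"dy": -7,"dz": 150,"turn": 50,"fingers": 62}
    - {"dx": -65,"dy": -7,"dz": 180,"turn": 60,"fingers": 62}
    - {"dx": -65,"dy": -7,"dz": 201,"turn": 65.3,"fingers": 62}
    - {"dx": -65,"dy": -7,"dz": 201,"turn": 65.3,"fingers": 62}
    - {"dx": -65,"dy": -7,"dz": 245,"turn": 65.3,"fingers": 62}
    - {"dx": -65,"dy": -7,"dz": 285,"turn": 65.3,"fingers": 62}
    - {"dx": -65,"dy": -7,"dz": 305,"turn": 65.3,"fingers": 62}
    - {"dx": -65,"dy": -7,"dz": 305,"turn": 65.3,"fingers": 62}
    - {"dx": -65,"dy": -7,"dz": 305,"turn": 65.3,"fingers": 20}
    - {"dx": -65,"dy": -7,"dz": 305,"turn": 65.3,"fingers": 20}
    - {"dx": -65,"dy": -7,"dz": 305,"turn": 65.3,"fingers": 20}
    - {"dx": -65,"dy": -7,"dz": 305,"turn": 65.3,"fingers": 20}
    - {"dx": -65,"dy": -7,"dz": 305,"turn": 65.3,"fingers": 20}
  squeeze: 60

```text
time: 3.45
ee_pos: [0.5783, 0.3005, 0.0282]
tool_rot: [0.678, 0.735, 0.001, 0.0]
force: [-3.3, 0.7, 8.1]
gripper_width: 0.0333
gripper_force: 61.9
```

```bash
python3 go.py 577 301 120 4.7 476.5 18.7 120 3.9 476.5 18.7 39 3.9
```

```text
now [578.3 300.5  28.2] yaw 4.7 t 3.45 q6 0.3
[577.  301.  120.    4.7] -> [  0.7  -1.  -91.8] turn -0.0
[476.5  18.7 120.    3.9] -> [-272.5 -124.2  -92.3] turn 0.8
[476.5  18.7  39.    3.9] -> [-272.6 -124.3  -11.3] turn 0.8
```

Emit:
play_rows:
  targets:
    - {"dx": 0,"dy": 0,"dz": -50,"turn": 0,"fingers": 20}
    - {"dx": -10,"dy": -5,"dz": -94,"turn": 0,"fingers": 20}
    - {"dx": -60,"dy": -27,"dz": -94,"turn": 0,"fingers": 20}
    - {"dx": -110,"dy": -50,"dz": -94,"turn": 0,"fingers": 20}
    - {"dx": -160,"dy": -73,"dz": -94,"turn": 0,"fingers": 20}
    - {"dx": -210,"dy": -96,"dz": -94,"turn": 0.8,"fingers": 20}
    - {"dx": -255,"dy": -116,"dz": -94,"turn": 0.8,"fingers": 20}
    - {"dx": -272,"dy": -124,"dz": -94,"turn": 0.8,"fingers": 20}
    - {"dx": -272,"dy": -124,"dz": -94,"turn": 0.8,"fingers": 20}
    - {"dx": -272,"dy": -124,"dz": -50,"turn": 0.8,"fingers": 20}
    - {"dx": -272,"dy": -124,"dz": -25,"turn": 0.8,"fingers": 20}
    - {"dx": -272,"dy": -124,"dz": -16,"turn": 0.8,"fingers": 20}
    - {"dx": -272,"dy": -124,"dz": -13,"turn": 0.8,"fingers": 20}
    - {"dx": -272,"dy": -124,"dz": -13,"turn": 0.8,"fingers": 20}

```text
time: 5.2
ee_pos: [0.4768, 0.0192, 0.0399]
tool_rot: [0.683, 0.731, 0.0, 0.0]
force: [-0.2, -0.0, -5.7]
gripper_width: 0.0337
gripper_force: 62.5
```

```bash
python3 w.py w3; python3 go.py 463 303 130 -23.3  463 303 26 -23.3
```

```text
5.2 [0.4768 0.0192 0.0399] [-0.1   0.59  2.09  0.    0.46 -0.17]
[[0.998, -0.065, -0.019, 0.474], [0.067, 0.955, 0.288, 0.093], [-0.0, -0.289, 0.957, 0.183], [0.0, 0.0, 0.0, 1.0]] 65.70646984690485 323.84380328954325 193.0660614228364
now [476.8  19.1  40. ] yaw 3.9 t 5.25 q6 -0.17
[463.  303.  130.  -23.3] -> [284.1   5.5 -90. ] turn 27.2
[463.  303.   26.  -23.3] -> [284.2   5.4  14. ] turn 27.2
```

View pics/w3.png

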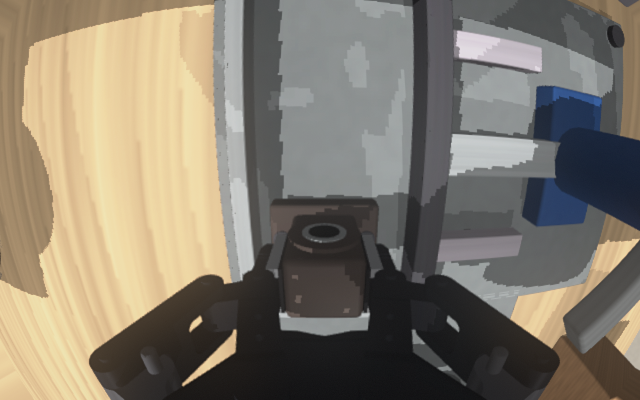

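Housing 1 sits in the bay at picture (325,260). Now I'll release it, rise, and hover over the second one.

Emit:
play_rows:
  targets:
    - {"dx": 0,"dy": 0,"dz": 2,"turn": 0,"fingers": 20}
    - {"dx": 0,"dy": 0,"dz": 2,"turn": 0,"fingers": 50}
    - {"dx": 0,"dy": 0,"dz": 2,"turn": 0,"fingers": 50}
    - {"dx": 0,"dy": 0,"dz": -50,"turn": 0,"fingers": 55}
    - {"dx": 0,"dy": 0,"dz": -100,"turn": 0,"fingers": 62}
    - {"dx": 50,"dy": 1,"dz": -140,"turn": 0,"fingers": 62}
    - {"dx": 100,"dy": 2,"dz": -160,"turn": 10,"fingers": 62}
    - {"dx": 160,"dy": 3,"dz": -160,"turn": 20,"fingers": 62}
    - {"dx": 220,"dy": 4,"dz": -160,"turn": 27.2,"fingers": 62}
    - {"dx": 284,"dy": 5.5,"dz": -160,"turn": 27.2,"fingers": 62}
    - {"dx": 284,"dy": 5.5,"dz": -160,"turn": 27.2,"fingers": 62}
    - {"dx": 284,"dy": 5.5,"dz": -160,"turn": 27.2,"fingers": 62}

```text
time: 6.75
ee_pos: [0.4624, 0.3027, 0.1992]
tool_rot: [0.835, 0.55, -0.0, 0.0]
force: [0.4, -0.4, -0.1]
gripper_width: 0.0618
gripper_force: 0.0
```

```bash
python3 w.py w4; python3 - <<'E'
from m2 import *
im,d,c,P=load("w4")
comps(band(P,.4,.7,.2,.48,.006,.09),P,100,"H"); comps(band(P,.4,.7,.2,.48,.055,.08),P,100,"Ht")
E
python3 go.py 463 303 130 -23.3  463 303 26 -23.3
```

```text
6.75 [0.4624 0.3027 0.1992] [ 0.46  0.43  1.78 -0.    0.94  0.87]
[[0.919, 0.378, 0.115, 0.493], [-0.395, 0.879, 0.266, 0.371], [-0.001, -0.29, 0.957, 0.342], [0.0, 0.0, 0.0, 1.0]] 65.70646984690485 323.84380328954325 193.0660614228364
H 2250 px 476.0 28.0 mean [684.8 390.9  20.5] rect [681.6 387.4] [86.  36.8] 90.0 z95 44.3
H 2291 px 373.0 60.0 mean [551.7 391.1  46.3] rect [558.1 391.1] [39.5 60.9] 66.5 z95 67.3
H 1606 px 531.0 133.0 mean [693.3 264.2  52.5] rect [694.2 260.7] [51.  11.4] 89.9 z95 86.6
H 2355 px 323.0 174.0 mean [464.6 307.1  43.5] rect [462.8 302.8] [40.8 59.4] 66.1 z95 67.2
Ht 1314 px 381.0 55.0 mean [556.8 391.4  65.3] rect [558.1 392.1] [34.7 34.5] 67.0 z95 67.5
Ht 547 px 538.0 135.0 mean [693.2 264.4  67.6] rect [694.3 260.7] [49.8 11.2] 89.7 z95 78.6
Ht 1235 px 323.0 181.0 mean [463.8 304.6  65.4] rect [462.8 302.4] [35.  33.8] 66.6 z95 67.5
now [462.6 302.  199.3] yaw -23.4 t 6.8 q6 0.87
[463.  303.  130.  -23.3] -> [ 1.1 -0.1 69.3] turn -0.1
[463.  303.   26.  -23.3] -> [ 1.100e+00 -1.000e-01  1.733e+02] turn -0.1
```

Emit:
play_rows:
  targets:
    - {"dx": 0.5,"dy": 0,"dz": 60,"turn": 0,"fingers": 62}
    - {"dx": 0.5,"dy": 0,"dz": 120,"turn": 0,"fingers": 62}
    - {"dx": 0.5,"dy": 0,"dz": 160,"turn": 0,"fingers": 62}
    - {"dx": 0.5,"dy": 0,"dz": 173,"turn": 0,"fingers": 62}
    - {"dx": 0.5,"dy": 0,"dz": 173,"turn": 0,"fingers": 20}
    - {"dx": 0.5,"dy": 0,"dz": 173,"turn": 0,"fingers": 20}
    - {"dx": 0.5,"dy": 0,"dz": 173,"turn": 0,"fingers": 20}
    - {"dx": 0.5,"dy": 0,"dz": 173,"turn": 0,"fingers": 20}
    - {"dx": 0.5,"dy": 0,"dz": 125,"turn": 0,"fingers": 20}
    - {"dx": -5,"dy": 2,"dz": 80,"turn": 0,"fingers": 20}
    - {"dx": -57,"dy": 28,"dz": 80,"turn": -9,"fingers": 20}
    - {"dx": -110,"dy": 53,"dz": 80,"turn": -18,"fingers": 20}
    - {"dx": -160,"dy": 78,"dz": 80,"turn": -27.3,"fingers": 20}
    - {"dx": -211,"dy": 102,"dz": 80,"turn": -27.3,"fingers": 20}
    - {"dx": -211,"dy": 102,"dz": 80,"turn": -27.3,"fingers": 20}
    - {"dx": -211,"dy": 102,"dz": 120,"turn": -27.3,"fingers": 20}
    - {"dx": -211,"dy": 102,"dz": 150,"turn": -27.3,"fingers": 20}
    - {"dx": -211,"dy": 102,"dz": 160,"turn": -27.3,"fingers": 20}
    - {"dx": -211,"dy": 102,"dz": 160,"turn": -27.3,"fingers": 20}

```text
time: 9.18
ee_pos: [0.4729, 0.069, 0.0395]
tool_rot: [0.682, 0.731, -0.0, -0.0]
force: [0.2, 0.6, -5.2]
gripper_width: 0.0332
gripper_force: 63.0
```

```bash
python3 go.py 557.7 391.7 200 -23.3
```

```text
now [472.9  69.   39.5] yaw 4.0 t 9.175 q6 -0.06
[557.7 391.7 200.  -23.3] -> [ 316.   107.1 -160.5] turn 27.3
```

Emit:
play_rows:
  targets:
    - {"dx": 0,"dy": 0,"dz": 1.5,"turn": 0,"fingers": 20}
    - {"dx": 0,"dy": 0,"dz": 1.5,"turn": 0,"fingers": 50}
    - {"dx": 0,"dy": 0,"dz": 1.5,"turn": 0,"fingers": 50}
    - {"dx": 0,"dy": 0,"dz": -50,"turn": 0,"fingers": 55}
    - {"dx": 0,"dy": 0,"dz": -100,"turn": 0,"fingers": 62}
    - {"dx": 50,"dy": 17,"dz": -140,"turn": 0,"fingers": 62}
    - {"dx": 105,"dy": 36,"dz": -160,"turn": 10,"fingers": 62}
    - {"dx": 160,"dy": 54,"dz": -160,"turn": 20,"fingers": 62}
    - {"dx": 215,"dy": 73,"dz": -160,"turn": 27.3,"fingers": 62}
    - {"dx": 270,"dy": 92,"dz": -160,"turn": 27.3,"fingers": 62}
    - {"dx": 316,"dy": 107,"dz": -160,"turn": 27.3,"fingers": 62}
    - {"dx": 316,"dy": 107,"dz": -160,"turn": 27.3,"fingers": 62}
    - {"dx": 316,"dy": 107,"dz": -160,"turn": 27.3,"fingers": 62}

```text
time: 10.8
ee_pos: [0.5574, 0.3909, 0.1993]
tool_rot: [0.835, 0.55, -0.0, 0.0]
force: [0.1, -0.2, 0.0]
gripper_width: 0.0619
gripper_force: 0.0
```

```bash
python3 w.py w5; python3 - <<'E'
from m2 import *
im,d,c,P=load("w5")
comps(band(P,.45,.65,.3,.48,.006,.09),P,100,"H"); comps(band(P,.45,.65,.3,.48,.055,.08),P,100,"Ht")
E
python3 go.py 557.7 391.7 26 -23.3 469.7 118.5 39 3.9
```

```text
10.8 [0.5574 0.3909 0.1993] [ 0.51  0.6   1.44 -0.    1.1   0.92]
[[0.918, 0.379, 0.116, 0.588], [-0.396, 0.879, 0.266, 0.459], [-0.001, -0.29, 0.957, 0.342], [0.0, 0.0, 0.0, 1.0]] 65.70646984690485 323.84380328954325 193.0660614228364
H 2327 px 323.0 173.0 mean [560.  396.3  43.9] rect [557.9 392.4] [40.2 59.8] 67.9 z95 67.3
Ht 1234 px 323.0 180.0 mean [559.3 393.9  65.5] rect [558.4 392.1] [33.9 33.8] 66.9 z95 67.6
now [557.5 390.4 199.5] yaw -23.4 t 10.85 q6 0.92
[557.7 391.7  26.  -23.3] -> [  1.3  -0.3 173.5] turn -0.1
[469.7 118.5  39.    3.9] -> [-284.4   27.2  160.6] turn -27.3
```

Emit:
play_rows:
  targets:
    - {"dx": 1,"dy": 0,"dz": 60,"turn": 0,"fingers": 62}
    - {"dx": 1,"dy": 0,"dz": 120,"turn": 0,"fingers": 62}
    - {"dx": 1,"dy": 0,"dz": 160,"turn": 0,"fingers": 62}
    - {"dx": 1,"dy": 0,"dz": 173,"turn": 0,"fingers": 62}
    - {"dx": 1,"dy": 0,"dz": 173,"turn": 0,"fingers": 20}
    - {"dx": 1,"dy": 0,"dz": 173,"turn": 0,"fingers": 20}
    - {"dx": 1,"dy": 0,"dz": 173,"turn": 0,"fingers": 20}
    - {"dx": 1,"dy": 0,"dz": 173,"turn": 0,"fingers": 20}
    - {"dx": 1,"dy": 0,"dz": 125,"turn": 0,"fingers": 20}
    - {"dx": -5,"dy": 2,"dz": 80,"turn": 0,"fingers": 20}
    - {"dx": -62,"dy": 6,"dz": 80,"turn": -9,"fingers": 20}
    - {"dx": -120,"dy": 12,"dz": 80,"turn": -18,"fingers": 20}
    - {"dx": -178,"dy": 17,"dz": 80,"turn": -27.3,"fingers": 20}
    - {"dx": -236,"dy": 22,"dz": 80,"turn": -27.3,"fingers": 20}
    - {"dx": -284,"dy": 27,"dz": 80,"turn": -27.3,"fingers": 20}
    - {"dx": -284,"dy": 27,"dz": 80,"turn": -27.3,"fingers": 20}
    - {"dx": -284,"dy": 27,"dz": 120,"turn": -27.3,"fingers": 20}
    - {"dx": -284,"dy": 27,"dz": 150,"turn": -27.3,"fingers": 20}
    - {"dx": -284,"dy": 27,"dz": 160,"turn": -27.3,"fingers": 20}
    - {"dx": -284,"dy": 27,"dz": 160,"turn": -27.3,"fingers": 20}

```text
time: 13.35
ee_pos: [0.4703, 0.1202, 0.0395]
tool_rot: [0.682, 0.731, 0.0, 0.0]
force: [-0.2, 0.1, -4.5]
gripper_width: 0.0334
gripper_force: 62.3
```

```bash
python3 go.py 520 -330 300 -90 470 118.5 300 3.9
```

```text
now [470.3 120.2  39.5] yaw 4.0 t 13.35 q6 0.04
[ 520. -330.  300.  -90.] -> [-452.6   18.3 -260.5] turn 94.0
[470.  118.5 300.    3.9] -> [  -1.7   -0.4 -260.5] turn 0.1
```

Emit:
play_rows:
  targets:
    - {"dx": 0,"dy": 0,"dz": 1.5,"turn": 0,"fingers": 20}
    - {"dx": 0,"dy": 0,"dz": 1.5,"turn": 0,"fingers": 50}
    - {"dx": 0,"dy": 0,"dz": 1.5,"turn": 0,"fingers": 50}
    - {"dx": 0,"dy": 0,"dz": -50,"turn": 0,"fingers": 55}
    - {"dx": 0,"dy": 0,"dz": -110,"turn": 0,"fingers": 60}
    - {"dx": 0,"dy": 0,"dz": -170,"turn": 10,"fingers": 60}
    - {"dx": -50,"dy": -10,"dz": -200,"turn": 20,"fingers": 60}
    - {"dx": -100,"dy": -20,"dz": -230,"turn": 30,"fingers": 60}
    - {"dx": -150,"dy": -30,"dz": -260,"turn": 40,"fingers": 60}
    - {"dx": -200,"dy": -35,"dz": -260,"turn": 50,"fingers": 60}
    - {"dx": -218,"dy": -35,"dz": -260,"turn": 60,"fingers": 60}
    - {"dx": -218,"dy": -35,"dz": -260,"turn": 70,"fingers": 60}
    - {"dx": -218,"dy": -35,"dz": -260,"turn": 80,"fingers": 60}
    - {"dx": -218,"dy": -35,"dz": -260,"turn": 90,"fingers": 60}
    - {"dx": -218,"dy": -35,"dz": -260,"turn": 94,"fingers": 60}
    - {"dx": -218,"dy": -35,"dz": -260,"turn": 94,"fingers": 60}

```text
time: 15.35
ee_pos: [0.45, -0.1001, 0.2996]
tool_rot: [1.0, -0.0, 0.0, 0.0]
force: [0.5, 0.0, -0.5]
gripper_width: 0.0599
gripper_force: 0.0
```

```bash
python3 w.py w6; python3 - <<'E'
from m2 import *
im,d,c,P=load("w6")
for n,b,mn in (("Htop",(.42,.54,-.02,.17,.068,.095),100),("lever",(.53,.75,-.06,.18,.110,.15),60),("cone/nut",(.5,.75,-.21,-.09,.055,.09),60),("cheek",(.5,.75,-.25,-.05,.086,.11),60),("bar",(.3,.75,-.38,-.28,.02,.06),100),("sp",(.3,.75,-.5,-.38,.012,.06),100)):
    comps(band(P,*b),P,mn,n)
E
```

```text
15.35 [ 0.45   -0.1001  0.2996] [-0.36  0.18  1.84  0.    1.12  1.21]
[[-0.0, 0.957, 0.289, 0.525], [-1.0, -0.001, 0.0, -0.1], [0.001, -0.289, 0.957, 0.443], [0.0, 0.0, 0.0, 1.0]] 65.70646984690485 323.84380328954325 193.0660614228364
Htop 665 px 229.0 143.0 mean [478.7  17.   75.7] rect [478.2  19.4] [34.4 34.8] 2.1 z95 77.7
Htop 606 px 194.0 147.0 mean [475.3  64.9  75.6] rect [475.2  65.9] [34.2 32.1] 1.8 z95 77.6
Htop 531 px 160.0 151.0 mean [472.7 115.9  75.5] rect [471.9 117.2] [34.9 32.6] 2.5 z95 77.5
lever 1706 px 177.0 30.0 mean [615.1  60.1 127. ] rect [614.7  62.6] [117.   34.9] 38.2 z95 133.5
cone/nut 817 px 365.0 53.0 mean [ 584.7 -147.5   75.5] rect [ 585.8 -148.7] [40.9 36.3] 0.6 z95 83.3
cone/nut 183 px 406.0 77.0 mean [ 558.2 -198.5   73.4] rect [ 558.3 -198.5] [31.2 11.4] 23.8 z95 88.4
cheek 407 px 417.0 77.0 mean [ 558.  -205.8   94.6] rect [ 558.3 -207. ] [35.9 14.7] 49.9 z95 96.6
cheek 396 px 320.0 80.0 mean [550.6 -95.8  95.2] rect [550.4 -95.6] [14.5 35.7] 49.0 z95 96.6
bar 2864 px 482.0 100.0 mean [ 539.4 -326.5   32.6] rect [ 524.3 -328.8] [ 36.8 246.1] 89.2 z95 35.8
sp 1952 px 529.0 103.0 mean [ 545.2 -418.6   26.6] rect [ 539.1 -431.2] [214.8  64.3] 5.9 z95 33.6
```

View pics/w6.png

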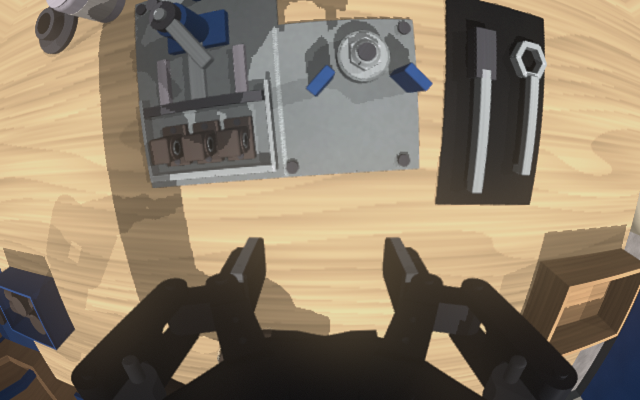

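All three housings stand in the bay (tops at (229,143), (194,147), (160,151)); the lever, nut, bar and spanner are all visible. Bar grasp next.

Emit:
play_rows:
  targets:
    - {"dx": 18,"dy": 55,"dz": 0,"turn": 0,"fingers": 50}
    - {"dx": 36,"dy": 110,"dz": 20,"turn": 0,"fingers": 50}
    - {"dx": 54,"dy": 165,"dz": 40,"turn": 0.8,"fingers": 50}
    - {"dx": 72,"dy": 215,"dz": 60,"turn": 0.8,"fingers": 50}
    - {"dx": 72,"dy": 229,"dz": 110,"turn": 0.8,"fingers": 50}
    - {"dx": 72,"dy": 229,"dz": 170,"turn": 0.8,"fingers": 50}
    - {"dx": 72,"dy": 229,"dz": 220,"turn": 0.8,"fingers": 50}
    - {"dx": 72,"dy": 229,"dz": 260,"turn": 0.8,"fingers": 50}
    - {"dx": 72,"dy": 229,"dz": 282,"turn": 0.8,"fingers": 50}
    - {"dx": 72,"dy": 229,"dz": 289,"turn": 0.8,"fingers": 50}
    - {"dx": 72,"dy": 229,"dz": 289,"turn": 0.8,"fingers": 5}
    - {"dx": 72,"dy": 229,"dz": 289,"turn": 0.8,"fingers": 5}
    - {"dx": 72,"dy": 229,"dz": 289,"turn": 0.8,"fingers": 5}
    - {"dx": 72,"dy": 229,"dz": 289,"turn": 0.8,"fingers": 5}
    - {"dx": 72,"dy": 229,"dz": 289,"turn": 0.8,"fingers": 5}
    - {"dx": 72,"dy": 229,"dz": 289,"turn": 0.8,"fingers": 5}
  squeeze: 100

```text
time: 17.4
ee_pos: [0.5224, -0.3295, 0.0117]
tool_rot: [1.0, -0.007, 0.001, 0.001]
force: [-0.8, 0.8, 5.8]
gripper_width: 0.0162
gripper_force: 99.2
```

```bash
python3 - <<'E'
from m2 import *
im,d,c,P=load("w6")
m=band(P,.53,.70,-.03,.12,.116,.131); p=P[m]
a=np.radians(41.1); e=-np.array([np.cos(a),np.sin(a)]); n=np.array([-e[1],e[0]])
q=p[:,:2]-[.64,.08]; U=q@e; V=q@n
for b in np.arange(-.03,.1,.006):
    k=abs(U-b)<.003
    if k.sum()>3: print(round(b*1000),k.sum(),(np.percentile(V[k],[2,50,98])*1000).round(1),(np.median(p[k,2])*1000).round(1))
k=(V>-.012)&(V<.012); 
print("end",np.percentile(U[k],99.5))
E
python3 go.py 500 -328 140 -90.8
```

```text
-24 34 [-10.6  -4.4   0.8] 126.2
-18 59 [-10.2  -3.1   4.7] 126.0
-12 47 [-12.2  -1.8   8. ] 127.9
-6 69 [-16.5   1.6  11.4] 128.1
0 74 [-18.9   5.4  14.9] 128.1
6 104 [-19.5   4.   15.1] 128.0
12 151 [-17.2   0.   13.9] 128.0
18 125 [-14.4   0.2  10.1] 127.5
24 67 [-9.3 -0.8  5.5] 127.0
30 70 [-10.3  -2.3   5.4] 127.1
36 73 [-9.6 -1.   5.7] 127.3
42 72 [-9.6 -0.9  5.7] 127.0
48 74 [-10.   -1.4   5.5] 127.2
54 76 [-9.7 -1.   5.7] 127.3
60 78 [-9.7 -1.4  5.7] 126.9
66 81 [-10.   -1.4   5.8] 126.8
72 76 [-9.6 -1.7  6. ] 126.9
78 81 [-10.   -1.    5.7] 127.1
84 89 [-10.   -0.7   5.8] 127.0
90 59 [-9.5 -2.8  4.4] 123.7
end 0.08870396661414491
now [ 522.4 -329.5   11.7] yaw -90.8 t 17.4 q6 0.92
[ 500.  -328.   140.   -90.8] -> [ -22.2   -1.1 -128.3] turn -0.0
```

Emit:
play_rows:
  targets:
    - {"dx": 0,"dy": 0,"dz": -40,"turn": 0,"fingers": 5}
    - {"dx": 0,"dy": 0,"dz": -90,"turn": 0,"fingers": 5}
    - {"dx": 0,"dy": 0,"dz": -140,"turn": 0,"fingers": 5}
    - {"dx": 0,"dy": -30,"dz": -150,"turn": 0,"fingers": 5}
    - {"dx": -1,"dy": -75,"dz": -150,"turn": -6,"fingers": 5}
    - {"dx": -1,"dy": -120,"dz": -150,"turn": -12,"fingers": 5}
    - {"dx": -2,"dy": -165,"dz": -150,"turn": -20,"fingers": 5}
    - {"dx": -2,"dy": -210,"dz": -150,"turn": -28,"fingers": 5}
    - {"dx": -3,"dy": -255,"dz": -150,"turn": -36,"fingers": 5}
    - {"dx": -4,"dy": -300,"dz": -150,"turn": -41.9,"fingers": 5}
    - {"dx": -4,"dy": -310,"dz": -150,"turn": -41.9,"fingers": 5}
    - {"dx": -4,"dy": -310,"dz": -150,"turn": -41.9,"fingers": 5}
    - {"dx": -4,"dy": -310,"dz": -150,"turn": -41.9,"fingers": 5}

```text
time: 19.02
ee_pos: [0.5225, -0.0201, 0.1603]
tool_rot: [0.937, 0.35, 0.0, 0.0]
force: [0.1, -0.2, -5.3]
gripper_width: 0.016
gripper_force: 98.8
```

```bash
python3 w.py w7; python3 go.py 523.1 -19.4 113 -48.9
```

```text
19.025 [ 0.5225 -0.0201  0.1603] [-0.16  0.44  1.89 -0.    0.82  0.69]
[[0.656, 0.723, 0.219, 0.58], [-0.755, 0.628, 0.19, 0.029], [-0.0, -0.289, 0.957, 0.303], [0.0, 0.0, 0.0, 1.0]] 65.70646984690485 323.84380328954325 193.0660614228364
now [522.6 -20.2 160.3] yaw -49.0 t 19.075 q6 0.69
[523.1 -19.4 113.  -48.9] -> [ 0.9 -0.2 47.3] turn -0.1
```

View pics/w7.png

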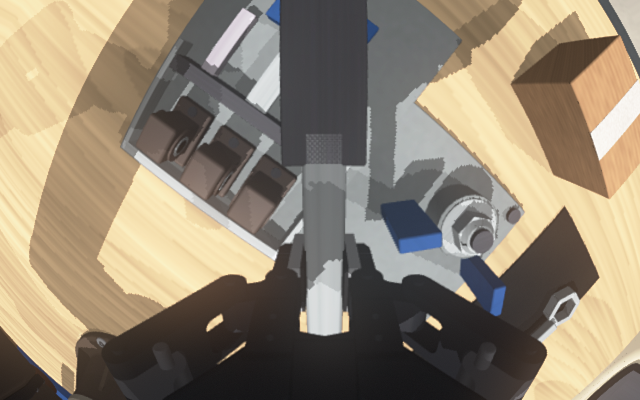

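The bar is held straight (columns 282-367 at the top) and covers the stub. Now I'll lower it over the stub.

Emit:
play_rows:
  targets:
    - {"dx": 0.5,"dy": 0,"dz": 15,"turn": 0,"fingers": 5}
    - {"dx": 0.5,"dy": 0,"dz": 30,"turn": 0,"fingers": 5}
    - {"dx": 0.5,"dy": 0,"dz": 40,"turn": 0,"fingers": 5}
    - {"dx": 0.5,"dy": 0,"dz": 47,"turn": 0,"fingers": 5}
    - {"dx": 0.5,"dy": 0,"dz": 47,"turn": 0,"fingers": 5}

```text
time: 19.7
ee_pos: [0.5227, -0.0188, 0.1127]
tool_rot: [0.936, 0.351, -0.0, -0.0]
force: [0.4, -0.2, -4.1]
gripper_width: 0.0161
gripper_force: 98.9
```

```bash
python3 - <<'E'
from h import *
s=arm.observe(); M=R.from_quat(s["tool_rot"]).as_matrix(); p0=s["ee_pos"]*1000
pv=np.array([636.1,79.2])
for L in list(np.arange(0.0,1.31,0.1)):
    a=np.radians(180+3.9)+0.65-L; t=np.array([*(pv+150*np.array([np.cos(a),np.sin(a)])),p0[2]])
    print(round(L,2),(M.T@(t-p0)).round(1),"turn",round(np.degrees(L),1))
im,d=arm.camera("side"); cv2.imwrite("pics/s1.png",cv2.resize(im[100:320,180:440,::-1],(780,660))[:600])
E
```

```text
0.0 [-0.1  0.8 -0. ] turn 0.0
0.1 [  0.6 -14.2   0. ] turn 5.7
0.2 [  2.8 -29.    0. ] turn 11.5
0.3 [  6.5 -43.6   0. ] turn 17.2
0.4 [ 11.6 -57.6   0. ] turn 22.9
0.5 [ 18.1 -71.2   0. ] turn 28.6
0.6 [ 25.9 -83.9   0.1] turn 34.4
0.7 [ 35.  -95.9   0.1] turn 40.1
0.8 [ 4.520e+01 -1.069e+02  1.000e-01] turn 45.8
0.9 [ 5.640e+01 -1.168e+02  1.000e-01] turn 51.6
1.0 [ 6.860e+01 -1.255e+02  1.000e-01] turn 57.3
1.1 [ 8.16e+01 -1.33e+02  1.00e-01] turn 63.0
1.2 [ 9.530e+01 -1.392e+02  1.000e-01] turn 68.8
1.3 [ 1.095e+02 -1.439e+02  1.000e-01] turn 74.5
```

View pics/s1.png

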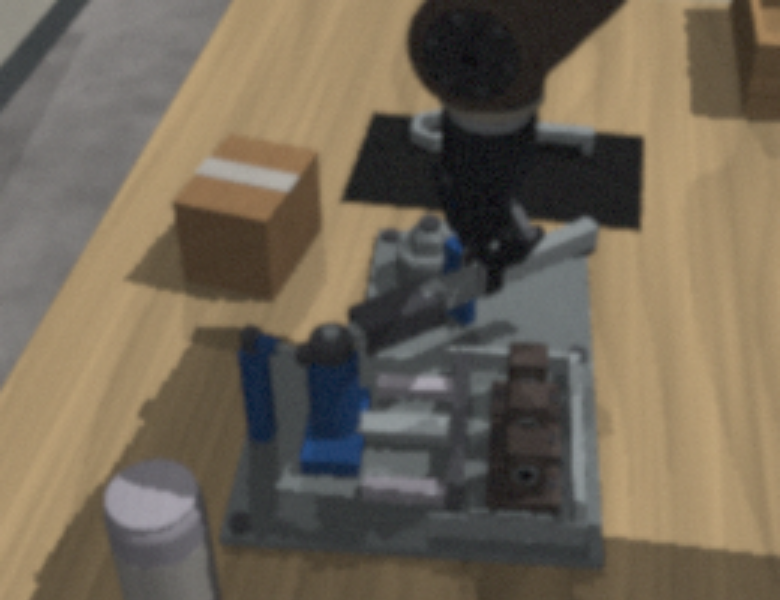

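The channel is over the stub with no contact force. Now the sweep.

Emit:
play_rows:
  targets:
    - {"dx": 0.6,"dy": -14,"dz": 0,"turn": 5.7,"fingers": 5}
    - {"dx": 2.8,"dy": -29,"dz": 0,"turn": 11.5,"fingers": 5}
    - {"dx": 6.5,"dy": -43.5,"dz": 0,"turn": 17.2,"fingers": 5}
    - {"dx": 11.6,"dy": -57.6,"dz": 0,"turn": 22.9,"fingers": 5}
    - {"dx": 18,"dy": -71,"dz": 0,"turn": 28.6,"fingers": 5}
    - {"dx": 26,"dy": -84,"dz": 0,"turn": 34.4,"fingers": 5}
    - {"dx": 35,"dy": -96,"dz": 0,"turn": 40.1,"fingers": 5}
    - {"dx": 45,"dy": -107,"dz": 0,"turn": 45.8,"fingers": 5}
    - {"dx": 56.4,"dy": -116.8,"dz": 0,"turn": 51.6,"fingers": 5}
    - {"dx": 68.6,"dy": -125.5,"dz": 0,"turn": 57.3,"fingers": 5}
    - {"dx": 81.6,"dy": -133,"dz": 0,"turn": 63,"fingers": 5}
    - {"dx": 95.3,"dy": -139.2,"dz": 0,"turn": 68.8,"fingers": 5}
    - {"dx": 109.5,"dy": -144,"dz": 0,"turn": 74.5,"fingers": 5}
    - {"dx": 109.5,"dy": -144,"dz": 0,"turn": 74.5,"fingers": 5}
    - {"dx": 109.5,"dy": -144,"dz": 0,"turn": 74.5,"fingers": 5}

```text
time: 21.62
ee_pos: [0.5105, 0.1614, 0.1135]
tool_rot: [0.958, -0.287, -0.0, -0.0]
force: [-1.5, 1.8, -4.9]
gripper_width: 0.0161
gripper_force: 99.6
```

```bash
python3 - <<'E'
from h import *
from m2 import comps,band
for n in ("top","side"):
    im,d,c=pts(n); P=cloud(c,d); comps(band(P,.38,.56,-.03,.18,.055,.095),P,40,n+" H")
    m=band(P,.52,.60,-.04,.15,.028,.05); comps(m,P,20,n+" jaw")
cv2.imwrite("pics/s2.png",cv2.resize(im[100:320,180:440,::-1],(780,660))[:600])
E
python3 go.py 530 140 160 -123
```

```text
top H 99 px 282.0 250.0 mean [467.2 109.1  74.3] rect [467.1 109.5] [34.2 23.8] 1.1 z95 80.0
top H 137 px 297.0 250.0 mean [469.2  64.   74.2] rect [469.8  64.5] [35.4 33.2] 87.7 z95 80.3
top H 139 px 313.0 251.0 mean [473.9  15.2  74.4] rect [474.   15.2] [33.3 33. ] 5.5 z95 79.8
top jaw 182 px 299.0 222.0 mean [560.2  71.6  33.9] rect [559.9  71.7] [79.4 22.1] 4.8 z95 38.4
top jaw 26 px 330.0 232.0 mean [539.3 -27.   35.1] rect [539.4 -27. ] [37.7  3.2] 5.6 z95 39.4
side H 422 px 359.0 233.0 mean [464.5  68.2  71.8] rect [466.   68.6] [ 33.  126.6] 3.8 z95 77.2
side jaw 118 px 315.0 242.0 mean [573.7  79.3  31.9] rect [569.7  74.7] [58.9 24.6] 5.7 z95 34.5
now [510.5 161.4 113.5] yaw -123.4 t 21.725 q6 2.34
[ 530.  140.  160. -123.] -> [ 28.    7.1 -46.5] turn -0.4
```

View pics/s2.png

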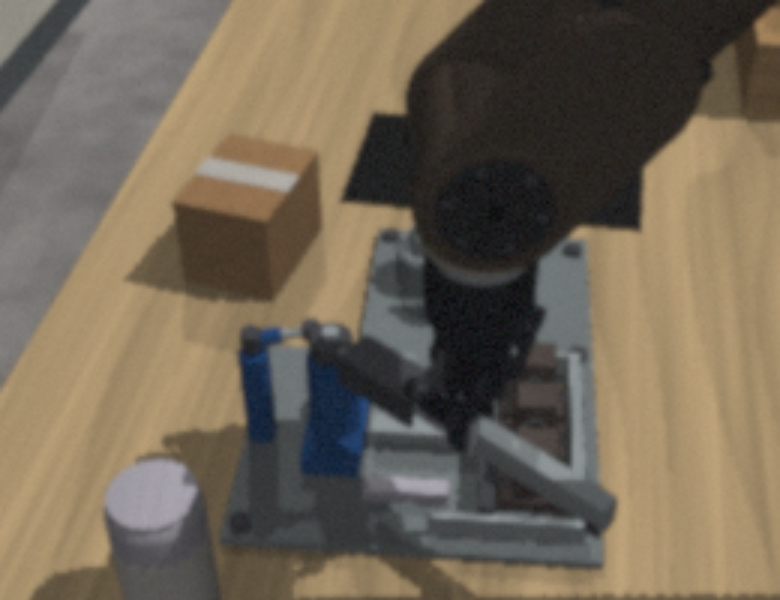

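The lever is thrown and the stub lies along the bar. I'll lift the bar off and carry it above the mat.

Emit:
play_rows:
  targets:
    - {"dx": 0,"dy": 0,"dz": -15,"turn": 0,"fingers": 5}
    - {"dx": 0,"dy": 0,"dz": -35,"turn": 0,"fingers": 5}
    - {"dx": 0,"dy": 0,"dz": -60,"turn": 0,"fingers": 5}
    - {"dx": -10,"dy": 20,"dz": -70,"turn": 0,"fingers": 5}
    - {"dx": 10,"dy": 65,"dz": -70,"turn": -4,"fingers": 5}
    - {"dx": 40,"dy": 105,"dz": -70,"turn": -8,"fingers": 5}
    - {"dx": 75,"dy": 150,"dz": -70,"turn": -12,"fingers": 5}
    - {"dx": 110,"dy": 195,"dz": -70,"turn": -16,"fingers": 5}
    - {"dx": 145,"dy": 240,"dz": -70,"turn": -20,"fingers": 5}
    - {"dx": 180,"dy": 285,"dz": -70,"turn": -24,"fingers": 5}
    - {"dx": 215,"dy": 330,"dz": -70,"turn": -28,"fingers": 5}
    - {"dx": 250,"dy": 368,"dz": -70,"turn": -32,"fingers": 5}
    - {"dx": 280,"dy": 403,"dz": -50,"turn": -32.6,"fingers": 5}
    - {"dx": 280,"dy": 403,"dz": -10,"turn": -32.6,"fingers": 5}
    - {"dx": 280,"dy": 403,"dz": 0,"turn": -32.6,"fingers": 5}
    - {"dx": 280,"dy": 403,"dz": 0,"turn": -32.6,"fingers": 5}

```text
time: 23.72
ee_pos: [0.5224, -0.3288, 0.1139]
tool_rot: [1.0, -0.007, -0.0, -0.0]
force: [0.1, 0.6, -3.5]
gripper_width: 0.0159
gripper_force: 99.6
```

```bash
python3 w.py w8; python3 - <<'E'
from m2 import *
im,d,c,P=load("w8")
comps(band(P,.3,.75,-.52,-.36,.012,.06),P,100,"sp")
comps(band(P,.5,.75,-.21,-.09,.055,.09),P,60,"nut")
c=arm.calibration("top"); im,d=arm.camera("top"); P=cloud(c,d)
comps(band(P,.52,.75,-.06,.18,.110,.15),P,30,"lever"); comps(band(P,.38,.56,-.03,.18,.058,.095),P,40,"H")
E
python3 go.py 522.4 -329.5 12 -90.8
```

```text
23.725 [ 0.5224 -0.3288  0.1139] [-0.67  0.61  1.69  0.    0.84  0.92]
[[-0.014, 0.957, 0.29, 0.598], [-1.0, -0.014, -0.004, -0.329], [0.0, -0.29, 0.957, 0.257], [0.0, 0.0, 0.0, 1.0]] 65.70646984690485 323.84380328954325 193.0660614228364
sp 6647 px 439.0 150.0 mean [ 561.  -420.6   27.2] rect [ 546.5 -431.9] [200.4  64.8] 6.7 z95 33.3
nut 1973 px 91.0 137.0 mean [ 587.2 -157.4   72.6] rect [ 588.1 -151.8] [36.8 36.9] 31.2 z95 82.9
nut 482 px 140.0 156.0 mean [ 570.3 -204.4   73.8] rect [ 570.6 -204.1] [16.   2.5] 50.1 z95 88.5
nut 1022 px 55.0 184.0 mean [ 553.2 -103.7   73. ] rect [ 549.4 -102.7] [15.2 37.3] 71.1 z95 88.4
lever 363 px 294.0 192.0 mean [632.9  86.6 127.2] rect [633.8  86. ] [ 48.5 150.5] 73.4 z95 133.5
H 139 px 280.0 250.0 mean [466.4 115.1  75. ] rect [466.9 116.2] [33.  33.7] 5.0 z95 80.1
H 132 px 297.0 250.0 mean [469.6  64.   74.7] rect [470.2  64.8] [34.9 33.2] 89.0 z95 80.2
now [ 523.  -328.9  115. ] yaw -90.8 t 23.825 q6 0.92
[ 522.4 -329.5   12.   -90.8] -> [ -0.8   0.5 103. ] turn 0.0
```

Emit:
play_rows:
  targets:
    - {"dx": 0,"dy": 0,"dz": 40,"turn": 0,"fingers": 5}
    - {"dx": 0,"dy": 0,"dz": 75,"turn": 0,"fingers": 5}
    - {"dx": 0,"dy": 0,"dz": 95,"turn": 0,"fingers": 5}
    - {"dx": 0,"dy": 0,"dz": 103,"turn": 0,"fingers": 5}
    - {"dx": 0,"dy": 0,"dz": 103,"turn": 0,"fingers": 40}
    - {"dx": 0,"dy": 0,"dz": 103,"turn": 0,"fingers": 50}
    - {"dx": 0,"dy": 0,"dz": 103,"turn": 0,"fingers": 50}
    - {"dx": 0,"dy": 0,"dz": 60,"turn": 0,"fingers": 50}
    - {"dx": 0,"dy": 0,"dz": 0,"turn": 0,"fingers": 50}
    - {"dx": -20,"dy": -40,"dz": -60,"turn": 0,"fingers": 50}
    - {"dx": -40,"dy": -70,"dz": -110,"turn": 0,"fingers": 50}
    - {"dx": -40,"dy": -70,"dz": -110,"turn": 0,"fingers": 50}
    - {"dx": -40,"dy": -70,"dz": -110,"turn": 0,"fingers": 50}

```text
time: 25.45
ee_pos: [0.4837, -0.2584, 0.2238]
tool_rot: [1.0, -0.007, 0.001, 0.0]
force: [-0.1, -0.5, -0.5]
gripper_width: 0.05
gripper_force: 0.0
```

```bash
python3 w.py w9; python3 - <<'E'
from m2 import *
im,d,c,P=load("w9")
comps(band(P,.42,.54,-.03,.18,.06,.095),P,60,"H")
comps(band(P,.3,.75,-.38,-.28,.02,.06),P,100,"bar")
o=comps(band(P,.3,.75,-.52,-.38,.026,.06),P,100,"sph")
comps(band(P,.57,.75,-.52,-.38,.014,.0255),P,100,"ring")
comps(band(P,.52,.75,-.06,.18,.118,.15),P,60,"lever")
m=band(P,.54,.63,-.2,-.1,.064,.074); comps(m,P,60,"nuttop")
m=band(P,.54,.63,-.2,-.1,.076,.095); comps(m,P,30,"thread")
E
python3 go.py 523 -329 225 -90.8
```

```text
25.45 [ 0.4837 -0.2584  0.2238] [-0.61  0.39  1.76  0.    0.99  0.97]
[[-0.014, 0.957, 0.288, 0.559], [-1.0, -0.014, -0.003, -0.259], [0.001, -0.288, 0.958, 0.367], [0.0, 0.0, 0.0, 1.0]] 65.70646984690485 323.84380328954325 193.0660614228364
H 1795 px 79.0 196.0 mean [470.4  55.6  72.6] rect [468.7  65.9] [ 34.7 132.2] 4.1 z95 77.3
bar 4695 px 386.0 113.0 mean [ 546.9 -327.2   33.7] rect [ 525.9 -327.5] [ 35.1 243.2] 89.1 z95 35.7
sph 1944 px 462.0 145.0 mean [ 512.9 -419.8   32. ] rect [ 510.5 -421.2] [ 19.3 156.8] 88.8 z95 33.7
ring 1154 px 462.0 60.0 mean [ 615.2 -421.6   21.6] rect [ 614.5 -423.2] [66.1 60.9] 30.9 z95 23.7
lever 1598 px 22.0 74.0 mean [631.9  84.3 125.7] rect [631.3  86.9] [ 51.5 152.3] 74.3 z95 131.0
nuttop 434 px 216.0 81.0 mean [ 585.5 -154.4   70.8] rect [ 586.6 -149.3] [41.  36.6] 60.6 z95 73.6
nuttop 84 px 176.0 112.0 mean [ 557.9 -107.4   68.9] rect [ 556.1 -106.8] [ 9.6 22.4] 80.2 z95 73.3
thread 537 px 209.0 80.0 mean [ 586.  -150.9   80.9] rect [ 586.1 -150.5] [25.5 27.7] 77.4 z95 83.5
thread 242 px 167.0 114.0 mean [ 557.1 -106.5   87.1] rect [ 556.5 -106.3] [11.9 23.6] 88.4 z95 94.7
now [ 483.6 -258.7  222.7] yaw -90.8 t 25.5 q6 0.97
[ 523.  -329.   225.   -90.8] -> [40.5 69.8 -2.3] turn -0.0
```

View pics/w9.png

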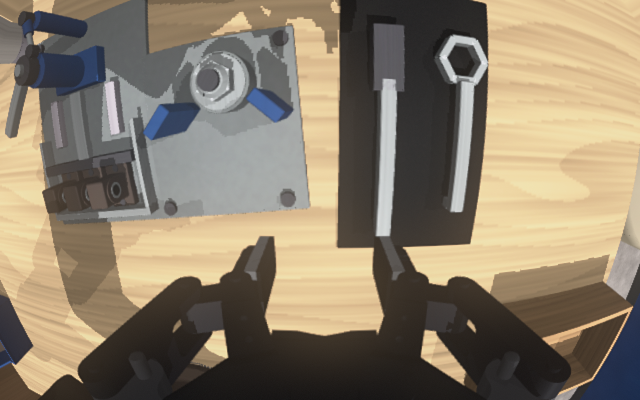

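The view shows the three housings in the bay at lower left, the nut at (218,80), the bar back at (388,130), and the spanner with its ring at (462,60). Now to grasp the spanner.

Emit:
play_rows:
  targets:
    - {"dx": 8,"dy": 55,"dz": 10,"turn": 0,"fingers": 50}
    - {"dx": 16,"dy": 110,"dz": 30,"turn": 0.4,"fingers": 50}
    - {"dx": 24,"dy": 155,"dz": 60,"turn": 0.4,"fingers": 50}
    - {"dx": 24,"dy": 162,"dz": 110,"turn": 0.4,"fingers": 50}
    - {"dx": 24,"dy": 162,"dz": 160,"turn": 0.4,"fingers": 50}
    - {"dx": 24,"dy": 162,"dz": 195,"turn": 0.4,"fingers": 50}
    - {"dx": 24,"dy": 162,"dz": 212,"turn": 0.4,"fingers": 50}
    - {"dx": 24,"dy": 162,"dz": 212,"turn": 0.4,"fingers": 50}
    - {"dx": 24,"dy": 162,"dz": 212,"turn": 0.4,"fingers": 5}
    - {"dx": 24,"dy": 162,"dz": 212,"turn": 0.4,"fingers": 5}
    - {"dx": 24,"dy": 162,"dz": 212,"turn": 0.4,"fingers": 5}
    - {"dx": 24,"dy": 162,"dz": 212,"turn": 0.4,"fingers": 5}
    - {"dx": 24,"dy": 162,"dz": 212,"turn": 0.4,"fingers": 5}
    - {"dx": 24,"dy": 162,"dz": 212,"turn": 0.4,"fingers": 5}
    - {"dx": 24,"dy": 162,"dz": 160,"turn": 0.4,"fingers": 5}
    - {"dx": 24,"dy": 162,"dz": 105,"turn": 0.4,"fingers": 5}
    - {"dx": 24,"dy": 162,"dz": 60,"turn": 0.4,"fingers": 5}
    - {"dx": 24,"dy": 162,"dz": 60,"turn": 0.4,"fingers": 5}
  squeeze: 100

```text
time: 27.75
ee_pos: [0.5059, -0.4214, 0.1674]
tool_rot: [1.0, -0.011, 0.002, 0.002]
force: [0.5, -0.7, -4.2]
gripper_width: 0.0162
gripper_force: 99.1
```

```bash
python3 - <<'E'
from h import *
pv=np.array([586.3,-149.8])
for phi in(-26.7,):
    a=np.radians(183.9-phi); print(phi,(pv+110*np.array([np.cos(a),np.sin(a)])).round(1),-86.1-phi)
E
python3 go.py 490.7 -204.4 150 -59.4
python3 w.py w10; python3 - <<'E'
from m2 import *
im,d,c,P=load("w10")
comps(band(P,.3,.75,-.52,-.36,.07,.25),P,100,"sp")
E
```

```text
-26.7 [ 491.6 -205.8] -59.39999999999999
now [ 505.9 -421.4  167.4] yaw -91.2 t 27.75 q6 0.8
[ 490.7 -204.4  150.   -59.4] -> [ -19.9 -216.7   16.3] turn -31.8
27.75 [ 0.5059 -0.4214  0.1674] [-0.79  0.6   1.54  0.    0.99  0.8 ]
[[-0.022, 0.958, 0.285, 0.581], [-1.0, -0.022, -0.001, -0.422], [0.005, -0.285, 0.959, 0.311], [0.0, 0.0, 0.0, 1.0]] 65.70646984690485 323.84380328954325 193.0660614228364
sp 37535 px 324.0 242.0 mean [ 534.8 -421.2  210. ] rect [ 548.9 -429.8] [114.2 166.9] 73.3 z95 247.4
```

Emit:
play_rows:
  targets:
    - {"dx": -3,"dy": -30,"dz": 0,"turn": 0,"fingers": 5}
    - {"dx": -6,"dy": -80,"dz": 0,"turn": -8,"fingers": 5}
    - {"dx": -12,"dy": -130,"dz": 0,"turn": -16,"fingers": 5}
    - {"dx": -16,"dy": -180,"dz": 0,"turn": -24,"fingers": 5}
    - {"dx": -19,"dy": -215,"dz": 0,"turn": -31.8,"fingers": 5}
    - {"dx": -19,"dy": -215,"dz": 20,"turn": -31.8,"fingers": 5}
    - {"dx": -19,"dy": -215,"dz": 45,"turn": -31.8,"fingers": 5}
    - {"dx": -19,"dy": -215,"dz": 45,"turn": -31.8,"fingers": 5}
    - {"dx": -19,"dy": -215,"dz": 45,"turn": -31.8,"fingers": 5}

```text
time: 28.92
ee_pos: [0.4906, -0.2053, 0.1182]
tool_rot: [0.965, 0.263, -0.0, -0.0]
force: [0.0, 0.8, -3.5]
gripper_width: 0.0158
gripper_force: 98.9
```

```bash
python3 w.py w11; python3 - <<'E'
from m2 import *
im,d,c,P=load("w11")
cv2.imwrite("pics/w11c.png",cv2.resize(im[60:260,200:440,::-1],(720,600),interpolation=cv2.INTER_CUBIC))
s=arm.observe()["ee_pos"]
comps(band(P,.55,.64,-.2,-.1,s[2]-.012,s[2]+.02),P,80,"ring")
comps(band(P,.55,.64,-.2,-.1,.077,.087),P,30,"thread")
comps(band(P,.55,.64,-.2,-.1,.066,.0735),P,30,"nut")
E
python3 go.py 491.6 -205.8 60 -59.4
```

```text
28.925 [ 0.4906 -0.2053  0.1182] [-0.52  0.51  1.9   0.    0.73  0.52]
[[0.508, 0.824, 0.25, 0.556], [-0.861, 0.487, 0.147, -0.167], [-0.001, -0.29, 0.957, 0.261], [0.0, 0.0, 0.0, 1.0]] 65.70646984690485 323.84380328954325 193.0660614228364
ring 7211 px 325.0 57.0 mean [ 573.6 -157.3  128.2] rect [ 579.  -150.1] [60.7 59.3] 2.7 z95 137.5
thread 1211 px 324.0 42.0 mean [ 586.1 -149.3   82.2] rect [ 586.6 -148.4] [24.8 24.9] 45.6 z95 83.5
thread 150 px 239.0 50.0 mean [ 558.8 -108.1   82. ] rect [ 559.3 -107.7] [18.2  8.9] 1.4 z95 86.5
thread 56 px 368.0 118.0 mean [ 561.1 -194.1   82.1] rect [ 560.9 -194.2] [15.5  2.8] 37.4 z95 86.6
nut 714 px 325.0 40.0 mean [ 589.2 -148.2   71.3] rect [ 587.8 -148.1] [33.3 40.8] 30.2 z95 73.2
nut 85 px 244.0 53.0 mean [ 558.5 -108.    69.8] rect [ 558.8 -107.5] [ 8.  17.7] 88.3 z95 73.1
nut 39 px 366.0 117.0 mean [ 561.  -194.2   69.9] rect [ 561.1 -194.2] [14.9  2.2] 38.6 z95 73.5
now [ 490.8 -205.5  118.6] yaw -59.5 t 28.975 q6 0.52
[ 491.6 -205.8   60.   -59.4] -> [ 0.5  0.6 58.6] turn -0.1
```

View pics/w11c.png

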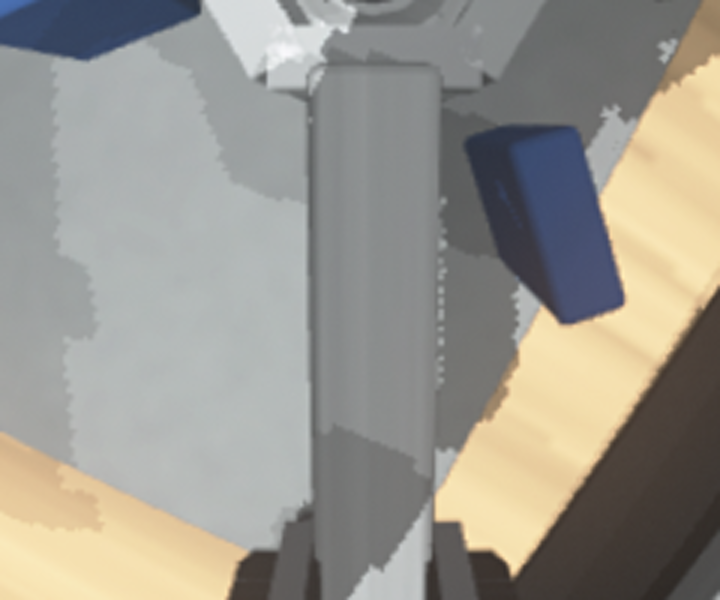

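Crop: the spanner handle is straight at column 375, and the ring is over the nut at the top edge. Now lowering onto the nut.

Emit:
play_rows:
  targets:
    - {"dx": 1,"dy": 0,"dz": 15,"turn": 0,"fingers": 5}
    - {"dx": 1,"dy": 0,"dz": 28,"turn": 0,"fingers": 5}
    - {"dx": 1,"dy": 0,"dz": 38,"turn": 0,"fingers": 5}
    - {"dx": 1,"dy": 0,"dz": 44,"turn": 0,"fingers": 5}
    - {"dx": 1,"dy": 0,"dz": 50,"turn": 0,"fingers": 5}
    - {"dx": 1,"dy": 0,"dz": 54,"turn": 0,"fingers": 5}
    - {"dx": 1,"dy": 0,"dz": 57,"turn": 0,"fingers": 5}
    - {"dx": 1,"dy": 0,"dz": 57,"turn": 0,"fingers": 5}

```text
time: 29.98
ee_pos: [0.4916, -0.2048, 0.0612]
tool_rot: [0.965, 0.264, 0.0, -0.0]
force: [-0.5, -0.4, -3.8]
gripper_width: 0.0157
gripper_force: 99.1
```

```bash
cat > st.py <<'E'
import sys
from h import *
s=arm.observe(); M=R.from_quat(s["tool_rot"]).as_matrix(); p0=s["ee_pos"]*1000
yaw=np.degrees(np.arctan2(M[1,1],M[0,1])); ph0=-86.1-yaw
print("pose",p0.round(1),"phi",ph0.round(1),"F",s["force"].round(1),"T",s["ft_torque"].round(2),"t",s["time"])
pv=np.array([586.3,-149.2]); a0=np.radians(183.9-ph0)
print("ring est",(p0[:2]-110*np.array([np.cos(a0),np.sin(a0)])).round(1))
for ph in map(float,sys.argv[1:]):
    a=np.radians(183.9-ph); t=np.array([*(pv+110*np.array([np.cos(a),np.sin(a)])),p0[2]])
    print(ph,(M.T@(t-p0)).round(1)[:2],"turn",round(ph-ph0,1))
E
python3 st.py -26.7 -20 -13 -6 1 8 15 22 29 36 42
```

```text
pose [ 491.6 -204.8   61.2] phi -26.7 F [-0.5 -0.4 -3.8] T [-0.14  0.13 -0.02] t 29.975
ring est [ 586.3 -148.9]
-26.7 [-0.2  0.4] turn -0.0
-20.0 [  0.6 -12.5] turn 6.7
-13.0 [  2.9 -25.7] turn 13.7
-6.0 [  6.9 -38.5] turn 20.7
1.0 [ 12.4 -50.8] turn 27.7
8.0 [ 19.3 -62.3] turn 34.7
15.0 [ 27.6 -72.8] turn 41.7
22.0 [ 37.2 -82.3] turn 48.7
29.0 [ 47.8 -90.5] turn 55.7
36.0 [ 59.3 -97.4] turn 62.7
42.0 [  69.8 -102.2] turn 68.7
```

Seated without contact force. First stroke.

Emit:
play_rows:
  targets:
    - {"dx": 0.6,"dy": -12.5,"dz": 0,"turn": 6.7,"fingers": 5}
    - {"dx": 2.9,"dy": -25.7,"dz": 0,"turn": 13.7,"fingers": 5}
    - {"dx": 6.9,"dy": -38.5,"dz": 0,"turn": 20.7,"fingers": 5}
    - {"dx": 12.4,"dy": -50.8,"dz": 0,"turn": 27.7,"fingers": 5}
    - {"dx": 19.3,"dy": -62.3,"dz": 0,"turn": 34.7,"fingers": 5}
    - {"dx": 27.6,"dy": -72.8,"dz": 0,"turn": 41.7,"fingers": 5}
    - {"dx": 37.2,"dy": -82.3,"dz": 0,"turn": 48.7,"fingers": 5}
    - {"dx": 47.8,"dy": -90.5,"dz": 0,"turn": 55.7,"fingers": 5}
    - {"dx": 59.3,"dy": -97.4,"dz": 0,"turn": 62.7,"fingers": 5}
    - {"dx": 69.8,"dy": -102.2,"dz": 0,"turn": 68.7,"fingers": 5}
    - {"dx": 69.8,"dy": -102.2,"dz": 0,"turn": 68.7,"fingers": 5}
    - {"dx": 69.8,"dy": -102.2,"dz": 0,"turn": 68.7,"fingers": 5}

```text
time: 31.48
ee_pos: [0.5005, -0.0817, 0.0616]
tool_rot: [0.945, -0.327, 0.001, -0.0]
force: [2.7, -3.3, -5.6]
gripper_width: 0.0153
gripper_force: 98.9
```

```bash
python3 st.py -18 -30 38 30
```

```text
pose [500.5 -81.7  61.6] phi 42.1 F [ 2.7 -3.3 -5.6] T [-0.45 -0.15 -0.36] t 31.475
ring est [ 586.9 -149.7]
-18.0 [54.4 95.3] turn -60.1
-30.0 [ 75.4 104.7] turn -72.1
38.0 [-0.5  7.8] turn -4.1
30.0 [ 1.7 23. ] turn -12.1
```

Emit:
play_rows:
  targets:
    - {"dx": 0,"dy": 8,"dz": 0,"turn": -4.1,"fingers": 5}
    - {"dx": 1.7,"dy": 23,"dz": 0,"turn": -12.1,"fingers": 5}
    - {"dx": 1.7,"dy": 23,"dz": 0,"turn": -12.1,"fingers": 5}
    - {"dx": 1.7,"dy": 23,"dz": -25,"turn": -12.1,"fingers": 5}
    - {"dx": 1.7,"dy": 23,"dz": -57,"turn": -12.1,"fingers": 5}
    - {"dx": 10,"dy": 42,"dz": -57,"turn": -22,"fingers": 5}
    - {"dx": 20,"dy": 58,"dz": -57,"turn": -32,"fingers": 5}
    - {"dx": 33,"dy": 74,"dz": -57,"turn": -42,"fingers": 5}
    - {"dx": 45,"dy": 87,"dz": -57,"turn": -52,"fingers": 5}
    - {"dx": 59,"dy": 97,"dz": -57,"turn": -62,"fingers": 5}
    - {"dx": 71,"dy": 103,"dz": -57,"turn": -70,"fingers": 5}
    - {"dx": 79,"dy": 106,"dz": -57,"turn": -74.1,"fingers": 5}
    - {"dx": 79,"dy": 106,"dz": -57,"turn": -74.1,"fingers": 5}
    - {"dx": 79,"dy": 106,"dz": -57,"turn": -74.1,"fingers": 5}

```text
time: 33.22
ee_pos: [0.4985, -0.2133, 0.1192]
tool_rot: [0.952, 0.307, 0.002, 0.001]
force: [7.2, 2.9, -0.7]
gripper_width: 0.0154
gripper_force: 103.1
```

```bash
python3 w.py w12; python3 - <<'E'
from m2 import *
im,d,c,P=load("w12")
m=band(P,.55,.64,-.2,-.1,.066,.0735); comps(m,P,60,"nut")
im,d=arm.camera("top"); c=arm.calibration("top"); P=cloud(c,d)
comps(band(P,.54,.64,-.2,-.1,.06,.075),P,20,"top nut")
im=im[:,:, ::-1]
z=np.load("w12.npz"); w=z["im"][0:200,224:424,::-1]; cv2.imwrite("pics/w12c.png",cv2.resize(w,(600,600),interpolation=cv2.INTER_CUBIC))
E
python3 st.py -32
```

```text
33.225 [ 0.4985 -0.2133  0.1192] [-0.53  0.52  1.88  0.    0.74  0.42]
[[0.584, 0.778, 0.231, 0.559], [-0.812, 0.559, 0.17, -0.17], [0.003, -0.286, 0.958, 0.262], [0.0, 0.0, 0.0, 1.0]] 65.70646984690485 323.84380328954325 193.0660614228364
nut 335 px 344.0 49.0 mean [ 594.4 -160.1   71.4] rect [ 594.2 -158.9] [31.9 15.9] 33.4 z95 73.3
nut 93 px 243.0 49.0 mean [ 559.4 -108.2   70. ] rect [ 559.3 -107.9] [18.2  8.5] 2.5 z95 73.3
pose [ 498.4 -213.3  119.2] phi -31.8 F [7.  2.8 0.5] T [ 0.7  -1.77 -0.28] t 33.325
ring est [ 587.7 -149. ]
-32.0 [-1.3 -0.4] turn -0.2
```

View pics/w12c.png

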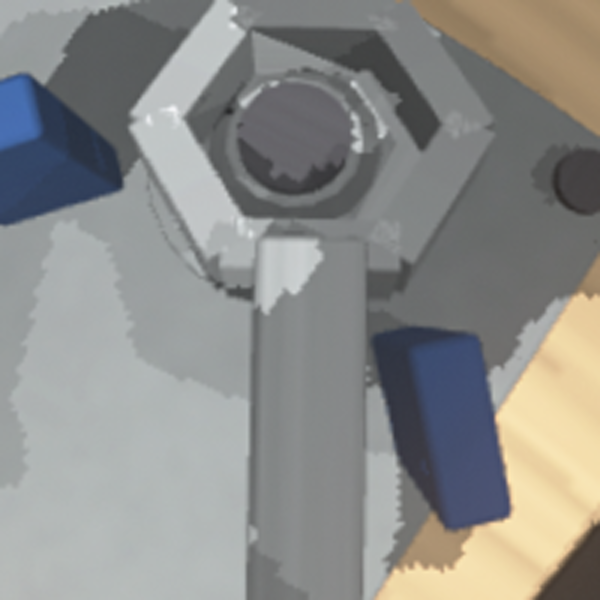

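Crop: the ring is centred at (312,125) but the thread at (295,130), and there is an odd side force. I'll check the spanner's tilt.

```bash
python3 - <<'E'
from m2 import *
for f in ("w11","w12"):
    im,d,c,P=load(f)
    for r in range(0,270,20):
        print(f,r,[(int(k),(P[r,k]*1000).round().astype(int).tolist()) for k in (290,324,356)])
E
```

```text
w11 0 [(290, [590, -130, 121]), (324, [629, -124, 11]), (356, [605, -155, 119])]
w11 20 [(290, [594, -119, 51]), (324, [599, -142, 74]), (356, [616, -157, 50])]
w11 40 [(290, [581, -127, 54]), (324, [587, -149, 83]), (356, [603, -164, 52])]
w11 60 [(290, [564, -146, 127]), (324, [577, -155, 80]), (356, [592, -171, 51])]
w11 80 [(290, [557, -150, 126]), (324, [564, -163, 127]), (356, [571, -174, 127])]
w11 100 [(290, [544, -143, 12]), (324, [556, -167, 136]), (356, [570, -188, 11])]
w11 120 [(290, [529, -151, 11]), (324, [550, -171, 136]), (356, [556, -197, 11])]
w11 140 [(290, [515, -159, 10]), (324, [543, -175, 138]), (356, [542, -206, 10])]
w11 160 [(290, [501, -167, 11]), (324, [536, -179, 137]), (356, [528, -214, 11])]
w11 180 [(290, [486, -176, 10]), (324, [528, -184, 136]), (356, [514, -223, 11])]
w11 200 [(290, [470, -184, 10]), (324, [521, -188, 138]), (356, [499, -232, 12])]
w11 220 [(290, [454, -193, 11]), (324, [513, -193, 137]), (356, [481, -246, 1])]
w11 240 [(290, [437, -202, 10]), (324, [505, -197, 137]), (356, [463, -257, 0])]
w11 260 [(290, [495, -187, 150]), (324, [
[... 479 characters left out ...]
4, [561, -169, 116]), (356, [577, -190, 11])]
w12 120 [(290, [533, -156, 10]), (324, [553, -175, 118]), (356, [563, -192, 72])]
w12 140 [(290, [519, -165, 10]), (324, [546, -180, 120]), (356, [552, -204, 41])]
w12 160 [(290, [505, -175, 10]), (324, [539, -185, 123]), (356, [537, -219, 10])]
w12 180 [(290, [491, -184, 10]), (324, [531, -190, 125]), (356, [524, -230, 11])]
w12 200 [(290, [477, -194, 11]), (324, [524, -196, 128]), (356, [508, -243, 0])]
w12 220 [(290, [461, -205, 10]), (324, [517, -200, 131]), (356, [492, -255, 0])]
w12 240 [(290, [448, -214, 17]), (324, [510, -205, 134]), (356, [477, -267, 1])]
w12 260 [(290, [501, -195, 150]), (324, [503, -211, 137]), (356, [517, -217, 151])]
```

The spanner has pitched about 18° nose-down in the grip because the ring bound on the nut during the lift. I'll lift clear, level it on the mat and regrip harder.

Emit:
play_rows:
  targets:
    - {"dx": 1,"dy": 0,"dz": -20,"turn": 0,"fingers": 5}
    - {"dx": 1,"dy": 0,"dz": -55,"turn": 0,"fingers": 5}
    - {"dx": -15,"dy": 25,"dz": -65,"turn": 5,"fingers": 5}
    - {"dx": -40,"dy": 60,"dz": -65,"turn": 12,"fingers": 5}
    - {"dx": -70,"dy": 105,"dz": -65,"turn": 20,"fingers": 5}
    - {"dx": -95,"dy": 145,"dz": -65,"turn": 28,"fingers": 5}
    - {"dx": -116,"dy": 174,"dz": -60,"turn": 36.9,"fingers": 5}
    - {"dx": -116,"dy": 174,"dz": -20,"turn": 36.9,"fingers": 5}
    - {"dx": -116,"dy": 174,"dz": 30,"turn": 36.9,"fingers": 5}
    - {"dx": -116,"dy": 174,"dz": 60,"turn": 36.9,"fingers": 5}
    - {"dx": -116,"dy": 174,"dz": 72,"turn": 36.9,"fingers": 5}
    - {"dx": -116,"dy": 174,"dz": 82,"turn": 36.9,"fingers": 5}
    - {"dx": -116,"dy": 174,"dz": 92,"turn": 36.9,"fingers": 5}
    - {"dx": -116,"dy": 174,"dz": 100,"turn": 36.9,"fingers": 5}
    - {"dx": -116,"dy": 174,"dz": 105,"turn": 36.9,"fingers": 5}
    - {"dx": -116,"dy": 174,"dz": 108,"turn": 36.9,"fingers": 5}
    - {"dx": -116,"dy": 174,"dz": 108,"turn": 36.9,"fingers": 5}

```text
time: 35.45
ee_pos: [0.5049, -0.4227, 0.0143]
tool_rot: [1.0, -0.009, 0.001, 0.001]
force: [-15.1, 7.9, 39.5]
gripper_width: 0.0153
gripper_force: 109.1
```

```bash
cat > nut.py <<'E'
from m2 import *
import sys
# nut top face contour from a wrist file
im,d,c,P=load(sys.argv[1]); m=band(P,.55,.625,-.19,-.11,.066,.0735); comps(m,P,60,"nut")
comps(band(P,.55,.625,-.19,-.11,.077,.09),P,60,"thread")
p=P[m][:,:2]*1000-np.array([586.3,-149.2]); r=np.hypot(*p.T); a=np.degrees(np.arctan2(p[:,1],p[:,0]))
best=[]
for t in range(0,60,2):  # support function: extent along 3 flat-normal pairs
    w=[np.percentile(np.abs(p@[np.cos(np.radians(t+k)),np.sin(np.radians(t+k))]),97) for k in (0,60,120)]; best.append((np.mean(w).round(2),t))
best.sort(); print("flat normal deg (mod 60)",best[:4])
E
python3 nut.py w9; python3 nut.py w6
python3 w.py w13; python3 - <<'E'
from m2 import *
im,d,c,P=load("w13")
for r in range(20,270,40): print(r,(P[r,324]*1000).round().astype(int).tolist())
E
python3 nut.py w13; python3 go.py 506 -421.5 11 -91.2
```

```text
nut 386 px 216.0 81.0 mean [ 585.6 -154.2   70.9] rect [ 586.6 -149. ] [40.6 36.4] 59.3 z95 73.1
thread 443 px 208.0 80.0 mean [ 586.3 -150.2   81.9] rect [ 585.8 -150.4] [25.5 25.1] 77.4 z95 83.6
flat normal deg (mod 60) [(np.float64(30.08), 2), (np.float64(30.12), 4), (np.float64(30.13), 6), (np.float64(30.18), 0)]
nut 264 px 364.0 54.0 mean [ 585.1 -147.6   71.1] rect [ 586.1 -149.1] [36.8 40. ] 26.9 z95 73.2
thread 317 px 367.0 52.0 mean [ 585.9 -148.7   81.8] rect [ 586.5 -149.4] [25.  25.3] 32.4 z95 83.6
flat normal deg (mod 60) [(np.float64(17.83), 30), (np.float64(17.9), 32), (np.float64(17.91), 28), (np.float64(18.02), 34)]
35.45 [ 0.5049 -0.4227  0.0143] [-0.8   0.79  1.63  0.    0.71  0.79]
[[-0.017, 0.957, 0.288, 0.58], [-1.0, -0.017, -0.003, -0.423], [0.002, -0.288, 0.958, 0.157], [0.0, 0.0, 0.0, 1.0]] 65.70646984690485 323.84380328954325 193.0660614228364
20 [622, -424, 5]
60 [597, -424, 33]
100 [581, -423, 32]
140 [565, -423, 32]
180 [548, -423, 32]
220 [530, -423, 32]
260 [510, -422, 32]
now [ 504.9 -422.7   14.3] yaw -91.0 t 35.5 q6 0.79
[ 506.  -421.5   11.   -91.2]
[... 244 characters left out ...]

       ~~~~~~~~~~~~~^^^^^^^^^^^^^^^^^^^^^^^^^^^^^^^^^^^^^^^^^^^^^^^^^^^^^^^^^^^^^^^^
    return _quantile_unchecked(
        a, q, axis, out, overwrite_input, method, keepdims, weights)
    return _ureduce(a,
                    func=_quantile_ureduce_func,
    ...<5 lines>...
                    overwrite_input=overwrite_input,
                    method=method)
    r = func(a, **kwargs)
    result = _quantile(arr,
                       quantiles=q,
    ...<2 lines>...
                       out=out,
                       weights=wgt)
    slices_having_nans = np.isnan(arr[-1, ...])
                                  ~~~^^^^^^^^^
IndexError: index -1 is out of bounds for axis 0 with size 0
```

The spanner lies level again. I'll release it and look at the nut before regripping.

Emit:
play_rows:
  targets:
    - {"dx": 0,"dy": 0,"dz": -2,"turn": 0,"fingers": 40}
    - {"dx": 0,"dy": 0,"dz": -2,"turn": 0,"fingers": 45}
    - {"dx": 0,"dy": 0,"dz": -2,"turn": 0,"fingers": 45}
    - {"dx": 0,"dy": 0,"dz": -50,"turn": 0,"fingers": 45}
    - {"dx": 0,"dy": 0,"dz": -110,"turn": 0,"fingers": 45}
    - {"dx": -1,"dy": -50,"dz": -140,"turn": 0,"fingers": 45}
    - {"dx": -3,"dy": -105,"dz": -165,"turn": 0,"fingers": 45}
    - {"dx": -5,"dy": -160,"dz": -186,"turn": 0,"fingers": 45}
    - {"dx": -7,"dy": -220,"dz": -186,"turn": 0,"fingers": 45}
    - {"dx": -10,"dy": -273,"dz": -186,"turn": 0,"fingers": 45}
    - {"dx": -10,"dy": -273,"dz": -186,"turn": 0,"fingers": 45}
    - {"dx": -10,"dy": -273,"dz": -186,"turn": 0,"fingers": 45}

```text
time: 37.0
ee_pos: [0.4995, -0.1495, 0.1962]
tool_rot: [1.0, -0.008, 0.0, 0.0]
force: [-0.7, 0.0, -0.3]
gripper_width: 0.045
gripper_force: 0.0
```

```bash
python3 w.py w14; python3 nut.py w14; python3 - <<'E'
from m2 import *
im,d,c,P=load("w14")
comps(band(P,.3,.75,-.52,-.38,.026,.06),P,100,"sph"); comps(band(P,.42,.54,-.03,.18,.06,.095),P,60,"H")
E
python3 go.py 506 -421.5 11 -91.2
```

```text
37.0 [ 0.4995 -0.1495  0.1962] [-0.42  0.39  1.85 -0.    0.9   1.17]
[[-0.016, 0.957, 0.289, 0.575], [-1.0, -0.015, -0.004, -0.15], [0.001, -0.289, 0.957, 0.339], [0.0, 0.0, 0.0, 1.0]] 65.70646984690485 323.84380328954325 193.0660614228364
nut 467 px 323.0 89.0 mean [ 586.  -149.5   71.2] rect [ 586.1 -149.1] [40.4 36.1] 9.8 z95 73.2
thread 581 px 322.0 88.0 mean [ 586.7 -149.2   82.2] rect [ 585.7 -148.5] [25.3 24. ] 3.5 z95 83.6
flat normal deg (mod 60) [(np.float64(17.86), 38), (np.float64(17.93), 40), (np.float64(17.96), 36), (np.float64(18.03), 42)]
sph 1601 px 545.0 157.0 mean [ 523.1 -419.7   31.7] rect [ 520.4 -421.5] [ 20.4 158.8] 89.3 z95 33.7
H 1099 px 164.0 214.0 mean [474.3  13.6  73.3] rect [472.3  16.5] [34.7 34. ] 2.5 z95 77.3
H 918 px 128.0 217.0 mean [470.9  61.6  73.1] rect [468.8  65.4] [34.1 33.5] 4.6 z95 77.3
H 771 px 96.0 219.0 mean [467.1 112.1  72.6] rect [465.4 116.4] [34.4 34. ] 3.3 z95 77.3
now [ 499.4 -150.   196.1] yaw -91.0 t 37.05 q6 1.17
[ 506.  -421.5   11.   -91.2] -> [ 11.1 271.4 185.1] turn 0.2
```

Nut flats are now at 39.5° (mod 60), so the next seat is at φ = -35.6°. Regripping the spanner with 120 N.

Emit:
play_rows:
  targets:
    - {"dx": 5,"dy": 55,"dz": 0,"turn": 0,"fingers": 45}
    - {"dx": 9,"dy": 115,"dz": 0,"turn": 0,"fingers": 45}
    - {"dx": 13,"dy": 175,"dz": 20,"turn": -0.3,"fingers": 45}
    - {"dx": 18,"dy": 230,"dz": 40,"turn": -0.3,"fingers": 45}
    - {"dx": 20.5,"dy": 271,"dz": 75,"turn": -0.3,"fingers": 45}
    - {"dx": 20.5,"dy": 271,"dz": 125,"turn": -0.3,"fingers": 45}
    - {"dx": 20.5,"dy": 271,"dz": 165,"turn": -0.3,"fingers": 45}
    - {"dx": 20.5,"dy": 271,"dz": 184,"turn": -0.3,"fingers": 45}
    - {"dx": 20.5,"dy": 271,"dz": 186,"turn": -0.3,"fingers": 45}
    - {"dx": 20.5,"dy": 271,"dz": 186,"turn": -0.3,"fingers": 5}
    - {"dx": 20.5,"dy": 271,"dz": 186,"turn": -0.3,"fingers": 5}
    - {"dx": 20.5,"dy": 271,"dz": 186,"turn": -0.3,"fingers": 5}
    - {"dx": 20.5,"dy": 271,"dz": 186,"turn": -0.3,"fingers": 5}
    - {"dx": 20.5,"dy": 271,"dz": 186,"turn": -0.3,"fingers": 5}
    - {"dx": 20.5,"dy": 271,"dz": 186,"turn": -0.3,"fingers": 5}
  squeeze: 120

```text
time: 38.92
ee_pos: [0.5158, -0.4213, 0.0124]
tool_rot: [1.0, -0.006, 0.001, 0.001]
force: [-1.3, -0.5, 6.4]
gripper_width: 0.0155
gripper_force: 118.6
```

```bash
python3 st.py -35.6
```

```text
pose [ 515.8 -421.3   12.4] phi 4.5 F [-1.3 -0.5  6.4] T [-0.03  0.29 -0.09] t 38.925
ring est [ 625.8 -422.6]
-35.6 [ -16.7 -202. ] turn -40.1
```

Emit:
play_rows:
  targets:
    - {"dx": 0,"dy": 0,"dz": -40,"turn": 0,"fingers": 5}
    - {"dx": 0,"dy": 0,"dz": -90,"turn": 0,"fingers": 5}
    - {"dx": 0,"dy": 0,"dz": -140,"turn": 0,"fingers": 5}
    - {"dx": -3,"dy": -35,"dz": -150,"turn": -5,"fingers": 5}
    - {"dx": -6,"dy": -80,"dz": -150,"turn": -14,"fingers": 5}
    - {"dx": -10,"dy": -125,"dz": -150,"turn": -23,"fingers": 5}
    - {"dx": -14,"dy": -170,"dz": -150,"turn": -32,"fingers": 5}
    - {"dx": -17,"dy": -202,"dz": -150,"turn": -40.1,"fingers": 5}
    - {"dx": -17,"dy": -202,"dz": -130,"turn": -40.1,"fingers": 5}
    - {"dx": -17,"dy": -202,"dz": -108,"turn": -40.1,"fingers": 5}
    - {"dx": -17,"dy": -202,"dz": -108,"turn": -40.1,"fingers": 5}
    - {"dx": -17,"dy": -202,"dz": -108,"turn": -40.1,"fingers": 5}

```text
time: 40.42
ee_pos: [0.5008, -0.2186, 0.1192]
tool_rot: [0.941, 0.338, 0.0, 0.0]
force: [0.4, 0.8, -3.8]
gripper_width: 0.0153
gripper_force: 118.1
```

```bash
python3 w.py w15; python3 st.py -35.6; python3 - <<'E'
from m2 import *
im,d,c,P=load("w15")
for r in range(80,270,30): print(r,(P[r,324]*1000).round().astype(int).tolist())
comps(band(P,.55,.625,-.19,-.11,.077,.087),P,60,"thread")
E
```

```text
40.425 [ 0.5008 -0.2186  0.1192] [-0.53  0.52  1.87  0.    0.75  0.35]
[[0.635, 0.739, 0.223, 0.559], [-0.772, 0.608, 0.184, -0.171], [0.001, -0.289, 0.957, 0.262], [0.0, 0.0, 0.0, 1.0]] 65.70646984690485 323.84380328954325 193.0660614228364
pose [ 500.8 -218.7  119.3] phi -35.6 F [-0.3 -1.3 -3.1] T [-0.14  0.06  0.02] t 40.475
ring est [ 585.7 -148.8]
-35.6 [0.2 0.8] turn -0.0
80 [567, -165, 129]
110 [557, -173, 139]
140 [547, -181, 138]
170 [538, -189, 139]
200 [528, -197, 139]
230 [518, -205, 140]
260 [506, -215, 139]
thread 1221 px 324.0 44.0 mean [ 586.1 -149.4   82.1] rect [ 587.  -149.6] [25.6 25. ] 25.6 z95 83.7
```

Emit:
play_rows:
  targets:
    - {"dx": 0.5,"dy": 0.5,"dz": 15,"turn": 0,"fingers": 5}
    - {"dx": 0.5,"dy": 0.5,"dz": 28,"turn": 0,"fingers": 5}
    - {"dx": 0.5,"dy": 0.5,"dz": 38,"turn": 0,"fingers": 5}
    - {"dx": 0.5,"dy": 0.5,"dz": 44,"turn": 0,"fingers": 5}
    - {"dx": 0.5,"dy": 0.5,"dz": 50,"turn": 0,"fingers": 5}
    - {"dx": 0.5,"dy": 0.5,"dz": 54,"turn": 0,"fingers": 5}
    - {"dx": 0.5,"dy": 0.5,"dz": 57,"turn": 0,"fingers": 5}
    - {"dx": 0.5,"dy": 0.5,"dz": 57,"turn": 0,"fingers": 5}

```text
time: 41.48
ee_pos: [0.5011, -0.2185, 0.0612]
tool_rot: [0.941, 0.338, -0.0, -0.0]
force: [-1.0, -0.7, -4.0]
gripper_width: 0.0154
gripper_force: 118.3
```

```bash
python3 st.py -29 -22 -15 -8 -1 6 13 20 27 34 39 42
```

```text
pose [ 501.1 -218.5   61.2] phi -35.6 F [-1.  -0.7 -4. ] T [-0.05  0.12  0.  ] t 41.475
ring est [ 586.1 -148.6]
-29.0 [  0.5 -11.9] turn 6.6
-22.0 [  2.8 -25.2] turn 13.6
-15.0 [  6.8 -38. ] turn 20.6
-8.0 [ 12.3 -50.3] turn 27.6
-1.0 [ 19.2 -61.8] turn 34.6
6.0 [ 27.5 -72.4] turn 41.6
13.0 [ 37.  -81.8] turn 48.6
20.0 [ 47.6 -90.1] turn 55.6
27.0 [ 59.1 -97. ] turn 62.6
34.0 [  71.4 -102.5] turn 69.6
39.0 [  80.5 -105.4] turn 74.6
42.0 [  86.1 -106.8] turn 77.6
```

Emit:
play_rows:
  targets:
    - {"dx": 0.5,"dy": -11.9,"dz": 0,"turn": 6.6,"fingers": 5}
    - {"dx": 2.8,"dy": -25.2,"dz": 0,"turn": 13.6,"fingers": 5}
    - {"dx": 6.8,"dy": -38,"dz": 0,"turn": 20.6,"fingers": 5}
    - {"dx": 12.3,"dy": -50.3,"dz": 0,"turn": 27.6,"fingers": 5}
    - {"dx": 19.2,"dy": -61.8,"dz": 0,"turn": 34.6,"fingers": 5}
    - {"dx": 27.5,"dy": -72.4,"dz": 0,"turn": 41.6,"fingers": 5}
    - {"dx": 37,"dy": -81.8,"dz": 0,"turn": 48.6,"fingers": 5}
    - {"dx": 47.6,"dy": -90,"dz": 0,"turn": 55.6,"fingers": 5}
    - {"dx": 59,"dy": -97,"dz": 0,"turn": 62.6,"fingers": 5}
    - {"dx": 71.4,"dy": -102.5,"dz": 0,"turn": 69.6,"fingers": 5}
    - {"dx": 80.5,"dy": -105.4,"dz": 0,"turn": 74.6,"fingers": 5}
    - {"dx": 80.5,"dy": -105.4,"dz": 0,"turn": 74.6,"fingers": 5}

```text
time: 42.98
ee_pos: [0.4972, -0.0861, 0.0616]
tool_rot: [0.953, -0.302, 0.001, 0.0]
force: [1.7, -4.8, -6.8]
gripper_width: 0.0156
gripper_force: 118.1
```

```bash
python3 st.py 39 42 36 32 28 24; python3 w.py w16; python3 - <<'E'
from m2 import *
im,d,c,P=load("w16")
for r in range(20,270,30): print(r,(P[r,324]*1000).round().astype(int).tolist())
E
```

```text
pose [497.2 -86.1  61.6] phi 39.1 F [ 1.7 -4.8 -6.8] T [-0.65 -0.05 -0.29] t 42.975
ring est [ 587.1 -149.6]
39.0 [-0.8  0.4] turn -0.1
42.0 [-0.7 -5.4] turn 2.9
36.0 [-0.7  6.1] turn -3.1
32.0 [ 0.  13.8] turn -7.1
28.0 [ 1.2 21.4] turn -11.1
24.0 [ 3.  28.8] turn -15.1
42.975 [ 0.4972 -0.0861  0.0616] [-0.3   0.58  2.01 -0.    0.55  1.88]
[[-0.577, 0.782, 0.235, 0.559], [-0.817, -0.553, -0.165, -0.128], [0.001, -0.287, 0.958, 0.205], [0.0, 0.0, 0.0, 1.0]] 65.70646984690485 323.84380328954325 193.0660614228364
20 [586, -147, 82]
50 [577, -141, 76]
80 [567, -134, 71]
110 [556, -126, 83]
140 [547, -119, 81]
170 [537, -112, 82]
200 [526, -105, 81]
230 [515, -97, 81]
260 [503, -88, 82]
```

Emit:
play_rows:
  targets:
    - {"dx": -0.7,"dy": -5.4,"dz": 0,"turn": 2.9,"fingers": 5}
    - {"dx": -0.7,"dy": -5.4,"dz": 0,"turn": 2.9,"fingers": 5}
    - {"dx": -0.7,"dy": 6,"dz": 0,"turn": -3.1,"fingers": 5}
    - {"dx": 0,"dy": 13.8,"dz": 0,"turn": -7.1,"fingers": 5}
    - {"dx": 1.2,"dy": 21.4,"dz": 0,"turn": -11.1,"fingers": 5}
    - {"dx": 1.2,"dy": 21.4,"dz": 0,"turn": -11.1,"fingers": 5}

```text
time: 43.78
ee_pos: [0.485, -0.1044, 0.0615]
tool_rot: [0.978, -0.209, 0.0, -0.0]
force: [0.6, 0.8, -3.7]
gripper_width: 0.0154
gripper_force: 118.4
```

```bash
python3 st.py 28 26 24
```

```text
pose [ 485.  -104.4   61.5] phi 28.0 F [ 0.6  0.8 -3.7] T [0.03 0.14 0.01] t 43.775
ring est [ 585.4 -149.4]
28.0 [ 0.8 -0.5] turn -0.0
26.0 [0.8 3.3] turn -2.0
24.0 [1.  7.2] turn -4.0
```

The ring is free, since the force is just the spanner's weight. I'll lift gently.

Emit:
play_rows:
  targets:
    - {"dx": 0.8,"dy": -0.5,"dz": -4,"turn": 0,"fingers": 5}
    - {"dx": 0.8,"dy": -0.5,"dz": -9,"turn": 0,"fingers": 5}
    - {"dx": 0.8,"dy": -0.5,"dz": -15,"turn": 0,"fingers": 5}
    - {"dx": 0.8,"dy": -0.5,"dz": -22,"turn": 0,"fingers": 5}
    - {"dx": 0.8,"dy": -0.5,"dz": -32,"turn": 0,"fingers": 5}
    - {"dx": 0.8,"dy": -0.5,"dz": -45,"turn": 0,"fingers": 5}
    - {"dx": 0.8,"dy": -0.5,"dz": -58,"turn": 0,"fingers": 5}
    - {"dx": 0.8,"dy": -0.5,"dz": -58,"turn": 0,"fingers": 5}

```text
time: 44.78
ee_pos: [0.4864, -0.1042, 0.1205]
tool_rot: [0.978, -0.208, 0.001, 0.0]
force: [-0.0, 0.3, -3.7]
gripper_width: 0.0152
gripper_force: 118.4
```

```bash
python3 w.py w17; python3 - <<'E'
from m2 import *
im,d,c,P=load("w17")
for r in range(20,270,40): print(r,(P[r,324]*1000).round().astype(int).tolist())
E
python3 nut.py w17; python3 st.py 28 -32 -30
```

```text
44.775 [ 0.4864 -0.1042  0.1205] [-0.34  0.47  1.99  0.    0.69  1.65]
[[-0.408, 0.875, 0.262, 0.555], [-0.913, -0.391, -0.116, -0.133], [0.001, -0.287, 0.958, 0.264], [0.0, 0.0, 0.0, 1.0]] 65.70646984690485 323.84380328954325 193.0660614228364
20 [603, -155, 71]
60 [578, -144, 81]
100 [556, -134, 140]
140 [541, -127, 141]
180 [526, -121, 141]
220 [510, -114, 141]
260 [492, -106, 140]
nut 436 px 337.0 38.0 mean [ 589.3 -157.8   71.3] rect [ 589.9 -155.8] [38.9 24.5] 21.8 z95 73.3
nut 195 px 300.0 52.0 mean [ 589.9 -133.4   71.3] rect [ 589.1 -133.4] [ 8.9 22.4] 82.5 z95 73.1
thread 1190 px 326.0 45.0 mean [ 586.1 -148.8   82.1] rect [ 585.4 -148.8] [24.3 24.7] 65.6 z95 83.6
flat normal deg (mod 60) [(np.float64(18.14), 38), (np.float64(18.14), 40), (np.float64(18.23), 42), (np.float64(18.24), 36)]
pose [ 486.1 -104.1  119.8] phi 27.9 F [-0.1 -0.4 -3.7] T [0.05 0.14 0.  ] t 44.825
ring est [ 586.5 -148.9]
28.0 [-0.1  0.3] turn 0.1
-32.0 [54.8 95.6] turn -59.9
-30.0 [51.5 93.6] turn -57.9
```

A clean lift this time, still level. Now to reseat at φ = -35° for the next stroke.

Emit:
play_rows:
  targets:
    - {"dx": 3,"dy": 18,"dz": -2,"turn": -10,"fingers": 5}
    - {"dx": 10,"dy": 37,"dz": -2,"turn": -20,"fingers": 5}
    - {"dx": 19,"dy": 54,"dz": -2,"turn": -30,"fingers": 5}
    - {"dx": 30,"dy": 70,"dz": -2,"turn": -40,"fingers": 5}
    - {"dx": 42,"dy": 85,"dz": -2,"turn": -50,"fingers": 5}
    - {"dx": 54,"dy": 95,"dz": -2,"turn": -59,"fingers": 5}
    - {"dx": 59.9,"dy": 98.3,"dz": -2,"turn": -62.9,"fingers": 5}
    - {"dx": 59.9,"dy": 98.3,"dz": -2,"turn": -62.9,"fingers": 5}
    - {"dx": 59.9,"dy": 98.3,"dz": -2,"turn": -62.9,"fingers": 5}

```text
time: 45.95
ee_pos: [0.5002, -0.2178, 0.1209]
tool_rot: [0.943, 0.332, -0.0, -0.0]
force: [-0.2, -0.2, -3.5]
gripper_width: 0.0153
gripper_force: 118.3
```

```bash
python3 w.py w18; python3 nut.py w18; python3 st.py -35
```

```text
45.95 [ 0.5002 -0.2178  0.1209] [-0.53  0.52  1.87  0.    0.75  0.36]
[[0.626, 0.746, 0.227, 0.559], [-0.78, 0.6, 0.181, -0.171], [-0.001, -0.29, 0.957, 0.264], [0.0, 0.0, 0.0, 1.0]] 65.70646984690485 323.84380328954325 193.0660614228364
nut 314 px 302.0 42.0 mean [ 580.7 -136.9   71.3] rect [ 581.7 -137.6] [32.3 15.9] 25.5 z95 73.2
nut 326 px 345.0 42.0 mean [ 597.  -157.5   71.4] rect [ 596.4 -156.1] [32.9 14.8] 54.4 z95 73.3
thread 1180 px 324.0 44.0 mean [ 586.3 -149.5   82.2] rect [ 586.9 -149.6] [25.7 24.4] 48.7 z95 83.6
flat normal deg (mod 60) [(np.float64(29.8), 2), (np.float64(29.86), 0), (np.float64(30.0), 4), (np.float64(30.05), 6)]
pose [ 500.3 -217.8  121.1] phi -34.9 F [ 0.1  0.2 -3.8] T [-0.08  0.14 -0.02] t 46.0
ring est [ 586.  -148.9]
-35.0 [0.  0.6] turn -0.1
```

Emit:
play_rows:
  targets:
    - {"dx": 0,"dy": 0.3,"dz": 16,"turn": 0,"fingers": 5}
    - {"dx": 0,"dy": 0.3,"dz": 29,"turn": 0,"fingers": 5}
    - {"dx": 0,"dy": 0.3,"dz": 39,"turn": 0,"fingers": 5}
    - {"dx": 0,"dy": 0.3,"dz": 45,"turn": 0,"fingers": 5}
    - {"dx": 0,"dy": 0.3,"dz": 51,"turn": 0,"fingers": 5}
    - {"dx": 0,"dy": 0.3,"dz": 55,"turn": 0,"fingers": 5}
    - {"dx": 0,"dy": 0.3,"dz": 59,"turn": 0,"fingers": 5}
    - {"dx": 0,"dy": 0.3,"dz": 59,"turn": 0,"fingers": 5}

```text
time: 47.0
ee_pos: [0.5007, -0.2184, 0.0621]
tool_rot: [0.943, 0.333, -0.0, -0.0]
force: [-0.6, 0.5, -4.3]
gripper_width: 0.0156
gripper_force: 118.3
```

```bash
python3 st.py -30 -26 -22 -18 -15 -12 -8
```

```text
pose [ 500.7 -218.4   62.1] phi -35.0 F [-0.6  0.5 -4.3] T [-0.15  0.13 -0.03] t 47.0
ring est [ 586.4 -149.4]
-30.0 [ 0.5 -9.7] turn 5.0
-26.0 [  1.4 -17.3] turn 9.0
-22.0 [  2.8 -24.9] turn 13.0
-18.0 [  4.8 -32.3] turn 17.0
-15.0 [  6.7 -37.8] turn 20.0
-12.0 [  8.8 -43.1] turn 23.0
-8.0 [ 12.  -50.1] turn 27.0
```

Emit:
play_rows:
  targets:
    - {"dx": 0.5,"dy": -9.7,"dz": 0,"turn": 5,"fingers": 5}
    - {"dx": 1.4,"dy": -17.3,"dz": 0,"turn": 9,"fingers": 5}
    - {"dx": 2.8,"dy": -24.9,"dz": 0,"turn": 13,"fingers": 5}
    - {"dx": 4.8,"dy": -32.3,"dz": 0,"turn": 17,"fingers": 5}
    - {"dx": 6.7,"dy": -37.8,"dz": 0,"turn": 20,"fingers": 5}
    - {"dx": 6.7,"dy": -37.8,"dz": 0,"turn": 20,"fingers": 5}

```text
time: 47.75
ee_pos: [0.4825, -0.1847, 0.0626]
tool_rot: [0.986, 0.164, 0.0, 0.0]
force: [2.6, 0.9, -4.9]
gripper_width: 0.0149
gripper_force: 118.3
```

```bash
python3 st.py -12 -9 -6 -3 0
```

```text
pose [ 482.5 -184.7   62.6] phi -15.0 F [ 2.6  0.9 -4.9] T [ 0.1  -0.    0.24] t 47.75
ring est [ 586.6 -149. ]
-12.0 [-0.2 -5.7] turn 3.0
-9.0 [  0.3 -11.5] turn 6.0
-6.0 [  1.  -17.2] turn 9.0
-3.0 [  2.1 -22.8] turn 12.0
0.0 [  3.4 -28.4] turn 15.0
```

Emit:
play_rows:
  targets:
    - {"dx": -0.2,"dy": -5.7,"dz": 0,"turn": 3,"fingers": 5}
    - {"dx": 0.3,"dy": -11.5,"dz": 0,"turn": 6,"fingers": 5}
    - {"dx": 0.3,"dy": -11.5,"dz": 0,"turn": 6,"fingers": 5}

```text
time: 48.12
ee_pos: [0.4796, -0.1744, 0.0626]
tool_rot: [0.994, 0.113, 0.001, 0.001]
force: [2.8, -3.4, -5.2]
gripper_width: 0.0156
gripper_force: 118.5
```

```bash
python3 st.py -6 -3 0 3
```

```text
pose [ 479.6 -174.4   62.6] phi -9.1 F [ 2.8 -3.4 -5.2] T [-0.61 -0.25  0.55] t 48.125
ring est [ 586.8 -149.8]
-6.0 [-0.2 -6.5] turn 3.1
-3.0 [  0.2 -12.3] turn 6.1
0.0 [  1. -18.] turn 9.1
3.0 [  2.1 -23.7] turn 12.1
```

Emit:
play_rows:
  targets:
    - {"dx": -0.2,"dy": -6.5,"dz": 0,"turn": 3.1,"fingers": 5}
    - {"dx": 0.2,"dy": -12.3,"dz": 0,"turn": 6.1,"fingers": 5}
    - {"dx": 0.2,"dy": -12.3,"dz": 0,"turn": 6.1,"fingers": 5}

```text
time: 48.5
ee_pos: [0.4775, -0.1626, 0.0627]
tool_rot: [0.998, 0.06, 0.001, 0.001]
force: [4.9, -3.6, -5.9]
gripper_width: 0.015
gripper_force: 118.5
```

```bash
python3 st.py 0 4 8 12 16 20 24
```

```text
pose [ 477.5 -162.6   62.7] phi -2.9 F [ 4.9 -3.6 -5.9] T [-0.61 -0.58  0.36] t 48.5
ring est [ 586.7 -149.5]
0.0 [-0.3 -6. ] turn 2.9
4.0 [  0.4 -13.6] turn 6.9
8.0 [  1.6 -21.2] turn 10.9
12.0 [  3.3 -28.7] turn 14.9
16.0 [  5.5 -36. ] turn 18.9
20.0 [  8.3 -43.2] turn 22.9
24.0 [ 11.5 -50.2] turn 26.9
```

The force stays constant, so the nut is still turning. Continuing the stroke.

Emit:
play_rows:
  targets:
    - {"dx": -0.3,"dy": -6,"dz": 0,"turn": 2.9,"fingers": 5}
    - {"dx": 0.4,"dy": -13.6,"dz": 0,"turn": 6.9,"fingers": 5}
    - {"dx": 1.6,"dy": -21.2,"dz": 0,"turn": 10.9,"fingers": 5}
    - {"dx": 3.3,"dy": -28.7,"dz": 0,"turn": 14.9,"fingers": 5}
    - {"dx": 5.5,"dy": -36,"dz": 0,"turn": 18.9,"fingers": 5}
    - {"dx": 8.3,"dy": -43.2,"dz": 0,"turn": 22.9,"fingers": 5}
    - {"dx": 11.5,"dy": -50.2,"dz": 0,"turn": 26.9,"fingers": 5}
    - {"dx": 11.5,"dy": -50.2,"dz": 0,"turn": 26.9,"fingers": 5}

```text
time: 49.5
ee_pos: [0.4824, -0.1106, 0.0625]
tool_rot: [0.985, -0.174, 0.001, -0.0]
force: [3.1, -1.9, -4.0]
gripper_width: 0.0153
gripper_force: 118.9
```

```bash
python3 st.py 28 32 36 39 42
```

```text
pose [ 482.4 -110.6   62.5] phi 24.0 F [ 3.1 -1.9 -4. ] T [-0.15 -0.42  0.01] t 49.5
ring est [ 585.8 -148.3]
28.0 [ 1.1 -7.1] turn 4.0
32.0 [  1.9 -14.8] turn 8.0
36.0 [  3.2 -22.3] turn 12.0
39.0 [  4.6 -27.9] turn 15.0
42.0 [  6.2 -33.4] turn 18.0
```

Emit:
play_rows:
  targets:
    - {"dx": 0.5,"dy": -7.4,"dz": 0,"turn": 4,"fingers": 5}
    - {"dx": 1.3,"dy": -15,"dz": 0,"turn": 8,"fingers": 5}
    - {"dx": 2.6,"dy": -22.5,"dz": 0,"turn": 12,"fingers": 5}
    - {"dx": 4,"dy": -28.1,"dz": 0,"turn": 15,"fingers": 5}
    - {"dx": 5.6,"dy": -33.6,"dz": 0,"turn": 18,"fingers": 5}
    - {"dx": 5.6,"dy": -33.6,"dz": 0,"turn": 18,"fingers": 5}

```text
time: 50.25
ee_pos: [0.5, -0.0819, 0.0626]
tool_rot: [0.945, -0.326, 0.002, 0.0]
force: [4.3, -5.3, -3.7]
gripper_width: 0.0153
gripper_force: 118.8
```

```bash
python3 st.py 36 32 28 44
```

```text
pose [500.  -81.9  62.6] phi 42.0 F [ 4.3 -5.3 -3.7] T [-0.8  -0.71  0.02] t 50.25
ring est [ 586.6 -149.7]
36.0 [ 0.  11.2] turn -6.0
32.0 [ 1.1 18.8] turn -10.0
28.0 [ 2.7 26.3] turn -14.0
44.0 [-0.5 -4.1] turn 2.0
```

Emit:
play_rows:
  targets:
    - {"dx": 0,"dy": 11.2,"dz": 0,"turn": -6,"fingers": 5}
    - {"dx": 1.1,"dy": 18.8,"dz": 0,"turn": -10,"fingers": 5}
    - {"dx": 2.7,"dy": 26.3,"dz": 0,"turn": -14,"fingers": 5}
    - {"dx": 2.7,"dy": 26.3,"dz": 0,"turn": -14,"fingers": 5}

```text
time: 50.75
ee_pos: [0.4846, -0.104, 0.0624]
tool_rot: [0.978, -0.209, 0.0, -0.0]
force: [1.5, -2.3, -3.6]
gripper_width: 0.0152
gripper_force: 119.0
```

```bash
python3 st.py 28 -32
```

```text
pose [ 484.6 -104.    62.4] phi 28.0 F [ 1.5 -2.3 -3.6] T [-0.2  -0.24 -0.08] t 50.75
ring est [ 584.9 -149. ]
28.0 [ 1.3 -0.3] turn -0.0
-32.0 [56.4 94.9] turn -60.0
```

Emit:
play_rows:
  targets:
    - {"dx": 1.3,"dy": 0.5,"dz": 0,"turn": 0,"fingers": 5}
    - {"dx": 1.3,"dy": 0.5,"dz": -4,"turn": 0,"fingers": 5}
    - {"dx": 1.3,"dy": 0.5,"dz": -9,"turn": 0,"fingers": 5}
    - {"dx": 1.3,"dy": 0.5,"dz": -15,"turn": 0,"fingers": 5}
    - {"dx": 1.3,"dy": 0.5,"dz": -22,"turn": 0,"fingers": 5}
    - {"dx": 1.3,"dy": 0.5,"dz": -32,"turn": 0,"fingers": 5}
    - {"dx": 1.3,"dy": 0.5,"dz": -45,"turn": 0,"fingers": 5}
    - {"dx": 1.3,"dy": 0.5,"dz": -58,"turn": 0,"fingers": 5}
    - {"dx": 1.3,"dy": 0.5,"dz": -58,"turn": 0,"fingers": 5}

```text
time: 51.88
ee_pos: [0.4859, -0.1044, 0.1215]
tool_rot: [0.978, -0.209, 0.001, 0.0]
force: [-1.5, -0.5, -4.4]
gripper_width: 0.0153
gripper_force: 119.0
```

```bash
python3 w.py w19; python3 - <<'E'
from m2 import *
im,d,c,P=load("w19")
for r in range(20,270,40): print(r,(P[r,324]*1000).round().astype(int).tolist())
E
python3 nut.py w19; python3 st.py 28 -32 -35
```

```text
51.875 [ 0.4859 -0.1044  0.1215] [-0.34  0.47  1.99  0.    0.69  1.65]
[[-0.409, 0.874, 0.262, 0.555], [-0.912, -0.392, -0.117, -0.134], [0.001, -0.287, 0.958, 0.265], [0.0, 0.0, 0.0, 1.0]] 65.70646984690485 323.84380328954325 193.0660614228364
20 [602, -156, 73]
60 [578, -144, 82]
100 [556, -134, 142]
140 [541, -128, 140]
180 [526, -121, 142]
220 [510, -114, 143]
260 [492, -106, 142]
nut 428 px 337.0 38.0 mean [ 588.9 -158.1   71.2] rect [ 589.4 -155.9] [38.6 24.5] 16.4 z95 73.2
nut 187 px 299.0 51.0 mean [ 590.4 -133.6   71.3] rect [ 590.1 -133.5] [ 8.7 22.8] 80.4 z95 73.2
thread 1201 px 325.0 44.0 mean [ 586.1 -148.7   82.1] rect [ 586.6 -148.4] [25.5 25.3] 22.3 z95 83.6
flat normal deg (mod 60) [(np.float64(21.5), 0), (np.float64(21.57), 8), (np.float64(21.63), 6), (np.float64(21.7), 58)]
pose [ 485.6 -104.3  120.8] phi 28.0 F [ 0.7 -0.2 -4.3] T [0.09 0.16 0.04] t 51.925
ring est [ 586.  -149.3]
28.0 [ 0.2 -0.2] turn -0.0
-32.0 [55.3 95.1] turn -60.0
-35.0 [60.3 97.8] turn -63.0
```

Emit:
play_rows:
  targets:
    - {"dx": 3,"dy": 18,"dz": 0,"turn": -10,"fingers": 5}
    - {"dx": 10,"dy": 37,"dz": 0,"turn": -20,"fingers": 5}
    - {"dx": 19,"dy": 54,"dz": 0,"turn": -30,"fingers": 5}
    - {"dx": 30,"dy": 70,"dz": 0,"turn": -40,"fingers": 5}
    - {"dx": 42,"dy": 85,"dz": 0,"turn": -50,"fingers": 5}
    - {"dx": 52,"dy": 93,"dz": 0,"turn": -58,"fingers": 5}
    - {"dx": 57,"dy": 96,"dz": 0,"turn": -61,"fingers": 5}
    - {"dx": 57,"dy": 96,"dz": 0,"turn": -61,"fingers": 5}
    - {"dx": 57,"dy": 96,"dz": 16,"turn": -61,"fingers": 5}
    - {"dx": 57,"dy": 96,"dz": 29,"turn": -61,"fingers": 5}
    - {"dx": 57,"dy": 96,"dz": 38,"turn": -61,"fingers": 5}
    - {"dx": 57,"dy": 96,"dz": 44,"turn": -61,"fingers": 5}
    - {"dx": 57,"dy": 96,"dz": 49,"turn": -61,"fingers": 5}
    - {"dx": 57,"dy": 96,"dz": 54,"turn": -61,"fingers": 5}
    - {"dx": 57,"dy": 96,"dz": 58,"turn": -61,"fingers": 5}
    - {"dx": 57,"dy": 96,"dz": 58,"turn": -61,"fingers": 5}

```text
time: 53.92
ee_pos: [0.4982, -0.2152, 0.0621]
tool_rot: [0.949, 0.316, -0.0, -0.0]
force: [-0.2, -0.0, -4.1]
gripper_width: 0.0154
gripper_force: 118.9
```

```bash
python3 st.py -28 -24 -21 -18 -15
```

```text
pose [ 498.2 -215.2   62.1] phi -33.0 F [-0.2 -0.  -4.1] T [-0.12  0.15 -0.01] t 53.925
ring est [ 586.2 -149.2]
-28.0 [ 0.5 -9.4] turn 5.0
-24.0 [  1.4 -17. ] turn 9.0
-21.0 [  2.5 -22.7] turn 12.0
-18.0 [  3.8 -28.3] turn 15.0
-15.0 [  5.4 -33.8] turn 18.0
```

Emit:
play_rows:
  targets:
    - {"dx": 0.5,"dy": -9.4,"dz": 0,"turn": 5,"fingers": 5}
    - {"dx": 1.4,"dy": -17,"dz": 0,"turn": 9,"fingers": 5}
    - {"dx": 2.5,"dy": -22.7,"dz": 0,"turn": 12,"fingers": 5}
    - {"dx": 3.8,"dy": -28.3,"dz": 0,"turn": 15,"fingers": 5}
    - {"dx": 5.4,"dy": -33.8,"dz": 0,"turn": 18,"fingers": 5}
    - {"dx": 5.4,"dy": -33.8,"dz": 0,"turn": 18,"fingers": 5}

```text
time: 54.68
ee_pos: [0.4825, -0.1847, 0.0626]
tool_rot: [0.986, 0.164, 0.0, 0.0]
force: [1.9, 2.6, -5.1]
gripper_width: 0.0152
gripper_force: 118.9
```

```bash
python3 st.py -13 -11 -9 -7 -5
```

```text
pose [ 482.5 -184.7   62.6] phi -15.0 F [ 1.9  2.6 -5.1] T [ 0.46 -0.06  0.21] t 54.675
ring est [ 586.6 -149. ]
-13.0 [-0.2 -3.8] turn 2.0
-11.0 [-0.  -7.6] turn 4.0
-9.0 [  0.3 -11.4] turn 6.0
-7.0 [  0.8 -15.3] turn 8.0
-5.0 [  1.4 -19. ] turn 10.0
```

Emit:
play_rows:
  targets:
    - {"dx": -0.2,"dy": -3.8,"dz": 0,"turn": 2,"fingers": 5}
    - {"dx": 0,"dy": -7.6,"dz": 0,"turn": 4,"fingers": 5}
    - {"dx": 0.3,"dy": -11.4,"dz": 0,"turn": 6,"fingers": 5}
    - {"dx": 0.3,"dy": -11.4,"dz": 0,"turn": 6,"fingers": 5}

```text
time: 55.18
ee_pos: [0.4797, -0.1748, 0.0626]
tool_rot: [0.994, 0.113, 0.001, 0.001]
force: [2.8, -3.1, -4.4]
gripper_width: 0.0154
gripper_force: 119.0
```

```bash
python3 st.py -7 -5 -3 -1
```

```text
pose [ 479.7 -174.8   62.6] phi -9.1 F [ 2.8 -3.1 -4.4] T [-0.72 -0.19  0.67] t 55.175
ring est [ 586.9 -150.1]
-7.0 [-0.3 -5. ] turn 2.1
-5.0 [-0.1 -8.9] turn 4.1
-3.0 [  0.2 -12.7] turn 6.1
-1.0 [  0.7 -16.5] turn 8.1
```

Emit:
play_rows:
  targets:
    - {"dx": 0,"dy": -4,"dz": 0,"turn": 2.1,"fingers": 5}
    - {"dx": 0,"dy": -8,"dz": 0,"turn": 4.1,"fingers": 5}
    - {"dx": 0.2,"dy": -12,"dz": 0,"turn": 6.1,"fingers": 5}
    - {"dx": 0.2,"dy": -12,"dz": 0,"turn": 6.1,"fingers": 5}

```text
time: 55.68
ee_pos: [0.4776, -0.1635, 0.0627]
tool_rot: [0.998, 0.06, 0.001, 0.001]
force: [3.6, -7.4, -6.4]
gripper_width: 0.0151
gripper_force: 119.0
```

```bash
python3 st.py 0 3 6 10
```

```text
pose [ 477.6 -163.5   62.7] phi -3.0 F [ 3.6 -7.4 -6.4] T [-1.23 -0.39  0.75] t 55.675
ring est [ 586.8 -150.3]
0.0 [-0.3 -6.9] turn 3.0
3.0 [  0.2 -12.7] turn 6.0
6.0 [  1.  -18.4] turn 9.0
10.0 [  2.4 -25.9] turn 13.0
```

Emit:
play_rows:
  targets:
    - {"dx": 0,"dy": -3,"dz": 0,"turn": 1.5,"fingers": 5}
    - {"dx": 0,"dy": -6,"dz": 0,"turn": 3,"fingers": 5}
    - {"dx": 0,"dy": -6,"dz": 0,"turn": 3,"fingers": 5}

```text
time: 56.05
ee_pos: [0.477, -0.1573, 0.0627]
tool_rot: [0.999, 0.034, 0.001, 0.001]
force: [5.0, -3.3, -5.4]
gripper_width: 0.0155
gripper_force: 118.9
```

```bash
python3 st.py 3 6; python3 w.py w20; python3 - <<'E'
from m2 import *
im,d,c,P=load("w20")
m=(P[...,2]>.078)&(P[...,2]<.088)&(d>0); m[:100]=0; m[250:]=0; m[:,:280]=0; m[:,370:]=0
p=P[m][:,:2]; v=np.linalg.svd(p-p.mean(0),full_matrices=False)[2][0]; print("handle dir",np.degrees(np.arctan2(v[1],v[0])),p.mean(0), "ring->", p.mean(0))
s=arm.observe(); M=R.from_quat(s["tool_rot"]).as_matrix(); print("tool x dir",np.degrees(np.arctan2(M[1,0],M[0,0])))
E
```

```text
pose [ 477.  -157.3   62.7] phi 0.1 F [ 5.  -3.3 -5.4] T [-0.59 -0.56  0.48] t 56.05
ring est [ 586.7 -149.9]
3.0 [-0.3 -6.4] turn 2.9
6.0 [  0.2 -12.1] turn 5.9
56.05 [ 0.477  -0.1573  0.0627] [-0.45  0.57  2.02 -0.    0.55  1.05]
[[0.067, 0.956, 0.286, 0.552], [-0.998, 0.063, 0.021, -0.152], [0.002, -0.287, 0.958, 0.206], [0.0, 0.0, 0.0, 1.0]] 65.70646984690485 323.84380328954325 193.0660614228364
handle dir -175.8957686628873 [ 0.52209249 -0.1535284 ] ring-> [ 0.52209249 -0.1535284 ]
tool x dir 3.855584784139601
```

The handle really is at φ≈0 and the torque is steady, so the nut is still turning. Finishing the stroke, then I'll measure the nut unobstructed.

Emit:
play_rows:
  targets:
    - {"dx": -0.3,"dy": -6.4,"dz": 0,"turn": 2.9,"fingers": 5}
    - {"dx": 0.2,"dy": -12.1,"dz": 0,"turn": 5.9,"fingers": 5}
    - {"dx": 0.6,"dy": -18,"dz": 0,"turn": 9,"fingers": 5}
    - {"dx": 0.6,"dy": -18,"dz": 0,"turn": 9,"fingers": 5}

```text
time: 56.6
ee_pos: [0.4772, -0.139, 0.0628]
tool_rot: [0.999, -0.046, 0.002, 0.001]
force: [9.4, -0.0, -4.7]
gripper_width: 0.0152
gripper_force: 118.7
```

```bash
python3 st.py 13 20 27 34 39 42
```

```text
pose [ 477.2 -139.    62.8] phi 9.2 F [ 9.4 -0.  -4.7] T [-0.06 -1.17 -0.13] t 56.6
ring est [ 586.7 -149.1]
13.0 [-0.2 -7.2] turn 3.8
20.0 [  1.6 -20.5] turn 10.8
27.0 [  4.9 -33.6] turn 17.8
34.0 [  9.8 -46.1] turn 24.8
39.0 [ 14.2 -54.6] turn 29.8
42.0 [ 17.2 -59.5] turn 32.8
```

Emit:
play_rows:
  targets:
    - {"dx": 0.5,"dy": -7.2,"dz": 0,"turn": 3.8,"fingers": 5}
    - {"dx": 2.3,"dy": -20.5,"dz": 0,"turn": 10.8,"fingers": 5}
    - {"dx": 5.6,"dy": -33.6,"dz": 0,"turn": 17.8,"fingers": 5}
    - {"dx": 5.6,"dy": -33.6,"dz": 0,"turn": 17.8,"fingers": 5}

```text
time: 57.1
ee_pos: [0.4842, -0.1051, 0.0624]
tool_rot: [0.98, -0.199, 0.0, -0.0]
force: [1.3, -1.7, -3.6]
gripper_width: 0.0154
gripper_force: 119.1
```

```bash
python3 st.py 27 29 20
```

```text
pose [ 484.2 -105.1   62.4] phi 26.8 F [ 1.3 -1.7 -3.6] T [-0.14 -0.17 -0.07] t 57.1
ring est [ 585.5 -148. ]
27.0 [1.2 0.5] turn 0.2
29.0 [ 1.3 -3.4] turn 2.2
20.0 [ 2.  13.9] turn -6.8
```

The forces vanish at φ≈27°, so the ring is aligned there and the nut is at its stop. I'll lift off and check the nut angle while carrying the spanner to the mat.

Emit:
play_rows:
  targets:
    - {"dx": 1.2,"dy": 0,"dz": 0,"turn": 0.2,"fingers": 5}
    - {"dx": 1.2,"dy": 0,"dz": -4,"turn": 0.2,"fingers": 5}
    - {"dx": 1.2,"dy": 0,"dz": -9,"turn": 0.2,"fingers": 5}
    - {"dx": 1.2,"dy": 0,"dz": -15,"turn": 0.2,"fingers": 5}
    - {"dx": 1.2,"dy": 0,"dz": -22,"turn": 0.2,"fingers": 5}
    - {"dx": 1.2,"dy": 0,"dz": -32,"turn": 0.2,"fingers": 5}
    - {"dx": 1.2,"dy": 0,"dz": -50,"turn": 0.2,"fingers": 5}
    - {"dx": 1.2,"dy": 0,"dz": -90,"turn": 0.2,"fingers": 5}
    - {"dx": -30,"dy": 30,"dz": -100,"turn": 0.2,"fingers": 5}
    - {"dx": -50,"dy": 70,"dz": -100,"turn": -5,"fingers": 5}
    - {"dx": -50,"dy": 70,"dz": -100,"turn": -10,"fingers": 5}
    - {"dx": -50,"dy": 70,"dz": -100,"turn": -10,"fingers": 5}
    - {"dx": -50,"dy": 70,"dz": -100,"turn": -10,"fingers": 5}

```text
time: 58.72
ee_pos: [0.4106, -0.1501, 0.1625]
tool_rot: [0.993, -0.114, 0.0, 0.0]
force: [0.5, -0.4, -4.0]
gripper_width: 0.0153
gripper_force: 119.2
```

```bash
python3 w.py w21; python3 nut.py w21; python3 - <<'E'
from m2 import *
im,d,c,P=load("w21")
for r in range(20,270,40): print(r,(P[r,324]*1000).round().astype(int).tolist())
E
python3 go.py 510 -421.4 60 -91
```

```text
58.725 [ 0.4106 -0.1501  0.1625] [-0.5   0.33  2.08  0.    0.73  1.3 ]
[[-0.227, 0.932, 0.282, 0.484], [-0.974, -0.218, -0.065, -0.166], [0.001, -0.289, 0.957, 0.306], [0.0, 0.0, 0.0, 1.0]] 65.70646984690485 323.84380328954325 193.0660614228364
flat normal deg (mod 60) [(np.float64(29.01), 38), (np.float64(29.15), 40), (np.float64(29.21), 36), (np.float64(29.37), 34)]
20 [562, -185, 10]
60 [523, -176, 11]
100 [485, -166, 183]
140 [469, -163, 182]
180 [453, -159, 182]
220 [436, -155, 182]
260 [417, -151, 182]
now [ 410.6 -150.   162.4] yaw -103.1 t 58.775 q6 1.3
[ 510.  -421.4   60.   -91. ] -> [158.3 241.9 102.4] turn -12.1
```

Emit:
play_rows:
  targets:
    - {"dx": 35,"dy": 30,"dz": -15,"turn": -3,"fingers": 5}
    - {"dx": 75,"dy": 65,"dz": -30,"turn": -8,"fingers": 5}
    - {"dx": 114,"dy": 97,"dz": -30,"turn": -12.1,"fingers": 5}
    - {"dx": 114,"dy": 97,"dz": -30,"turn": -12.1,"fingers": 5}
    - {"dx": 114,"dy": 97,"dz": -30,"turn": -12.1,"fingers": 5}

```text
time: 59.4
ee_pos: [0.4992, -0.2697, 0.1916]
tool_rot: [1.0, -0.009, -0.001, -0.001]
force: [0.1, -0.2, -3.6]
gripper_width: 0.0151
gripper_force: 119.2
```

```bash
python3 w.py w22; python3 nut.py w22; python3 - <<'E'
import cv2
a=cv2.imread('pics/w22.png'); 
from m2 import *
im,d,c,P=load("w22"); m=band(P,.55,.625,-.19,-.11,.05,.09); v,u=np.nonzero(m); print(u.min(),u.max(),v.min(),v.max())
u0,v0=max(0,u.min()-20),max(0,v.min()-20); k=a[v0:v.max()+20,u0:u.max()+20]; cv2.imwrite('pics/w22c.png',cv2.resize(k,(600,600*k.shape[0]//k.shape[1]),interpolation=cv2.INTER_CUBIC)[:600])
E
python3 go.py 510 -421.4 60 -91  510 -421.4 12 -91
```

```text
59.4 [ 0.4992 -0.2697  0.1916] [-0.61  0.45  1.75  0.    0.94  0.98]
[[-0.017, 0.957, 0.291, 0.575], [-1.0, -0.016, -0.006, -0.271], [-0.001, -0.291, 0.957, 0.335], [0.0, 0.0, 0.0, 1.0]] 65.70646984690485 323.84380328954325 193.0660614228364
nut 435 px 195.0 97.0 mean [ 585.4 -156.2   70.8] rect [ 585.5 -151.3] [36.3 36.6] 63.7 z95 73.2
thread 514 px 184.0 97.0 mean [ 586.6 -150.3   81.9] rect [ 586.6 -149.3] [22.5 24.6] 65.7 z95 83.5
flat normal deg (mod 60) [(np.float64(29.97), 2), (np.float64(30.0), 4), (np.float64(30.0), 6), (np.float64(30.08), 0)]
144 229 62 134
now [ 499.1 -269.5  191.8] yaw -91.0 t 59.45 q6 0.98
[ 510.  -421.4   60.   -91. ] -> [ 13.6 151.8 131.7] turn 0.0
[ 510.  -421.4   12.   -91. ] -> [ 13.7 151.9 179.7] turn 0.0
```

View pics/w22c.png

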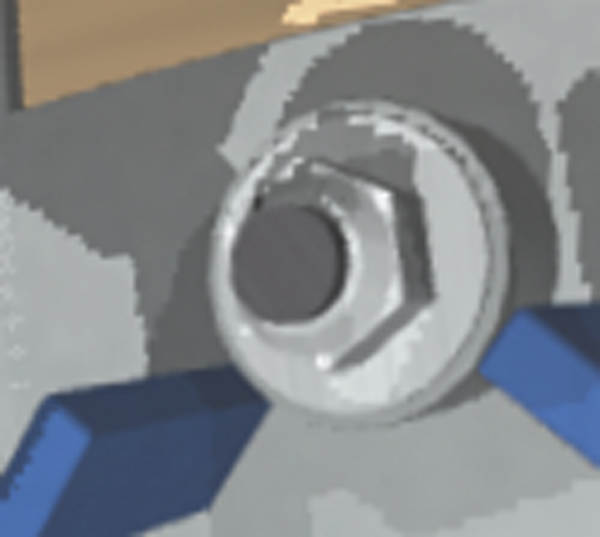

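The crop shows nut top-face corners at about (310,162), (385,195), (405,300) and (325,362). I'll project them to get the angle.

```bash
python3 - <<'E'
from m2 import *
im,d,c,P=load("w22")
k=600/((229+20)-(144-20))
u=124+np.array([310,385,405,325])/k; v=42+np.array([162,195,300,362])/k
q=plane(c,u,v,.070,True)[:,:2]*1000; print(q.round(1))
ctr=np.array([586.3,-149.2]); r=q-ctr; print("corner angle mod60",(np.degrees(np.arctan2(r[:,1],r[:,0]))%60).round(1),np.hypot(*r.T).round(1))
e=np.diff(q,axis=0); print("edge dir mod60",(np.degrees(np.arctan2(e[:,1],e[:,0]))%60).round(1),np.hypot(*e.T).round(1))
E
```

```text
[[ 605.7 -150.2]
 [ 597.6 -165.5]
 [ 577.7 -168.5]
 [ 567.4 -151.3]]
corner angle mod60 [56.9  4.9  5.9  6.4] [19.4 19.8 21.2 19. ]
edge dir mod60 [2.2 8.8 0.7] [17.2 20.2 20. ]
```

The phase of about 30° matches the 2.6 rad stop. Stroke 4 ended at φ=27, and a nut still moving would have ended with its flat at 13°. So the nut is tight, and I'll put the spanner back on the mat.

Emit:
play_rows:
  targets:
    - {"dx": 5,"dy": 50,"dz": 10,"turn": 0,"fingers": 5}
    - {"dx": 10,"dy": 105,"dz": 30,"turn": 0,"fingers": 5}
    - {"dx": 14,"dy": 152,"dz": 60,"turn": 0,"fingers": 5}
    - {"dx": 14,"dy": 152,"dz": 110,"turn": 0,"fingers": 5}
    - {"dx": 14,"dy": 152,"dz": 150,"turn": 0,"fingers": 5}
    - {"dx": 14,"dy": 152,"dz": 170,"turn": 0,"fingers": 5}
    - {"dx": 14,"dy": 152,"dz": 178,"turn": 0,"fingers": 5}
    - {"dx": 14,"dy": 152,"dz": 180,"turn": 0,"fingers": 5}
    - {"dx": 14,"dy": 152,"dz": 180,"turn": 0,"fingers": 40}
    - {"dx": 14,"dy": 152,"dz": 180,"turn": 0,"fingers": 45}
    - {"dx": 14,"dy": 152,"dz": 180,"turn": 0,"fingers": 45}
    - {"dx": 14,"dy": 152,"dz": 130,"turn": 0,"fingers": 45}
    - {"dx": 14,"dy": 152,"dz": 70,"turn": 0,"fingers": 45}
    - {"dx": 10,"dy": 90,"dz": 10,"turn": 0,"fingers": 45}
    - {"dx": 0,"dy": 30,"dz": -40,"turn": 0,"fingers": 45}
    - {"dx": -20,"dy": -30,"dz": -80,"turn": 0,"fingers": 45}
    - {"dx": -40,"dy": -60,"dz": -90,"turn": 0,"fingers": 45}
    - {"dx": -40,"dy": -60,"dz": -90,"turn": 0,"fingers": 45}
    - {"dx": -40,"dy": -60,"dz": -90,"turn": 0,"fingers": 45}

```text
time: 61.82
ee_pos: [0.4606, -0.2093, 0.2834]
tool_rot: [1.0, -0.008, 0.001, 0.001]
force: [-0.5, 0.5, 0.1]
gripper_width: 0.0451
gripper_force: 0.0
```

```bash
python3 w.py w23; python3 nut.py w23; python3 - <<'E'
from m2 import *
im,d,c,P=load("w23")
comps(band(P,.3,.75,-.52,-.38,.026,.06),P,100,"sph"); comps(band(P,.3,.75,-.38,-.28,.02,.06),P,100,"bar")
comps(band(P,.40,.54,-.03,.18,.06,.095),P,60,"H"); comps(band(P,.40,.54,-.03,.18,.018,.027),P,60,"foot"); comps(band(P,.52,.75,-.06,.18,.118,.15),P,60,"lever")
E
```

```text
61.825 [ 0.4606 -0.2093  0.2834] [-0.56  0.27  1.77  0.    1.1   1.03]
[[-0.015, 0.958, 0.288, 0.536], [-1.0, -0.015, -0.003, -0.21], [0.002, -0.288, 0.958, 0.427], [0.0, 0.0, 0.0, 1.0]] 65.70646984690485 323.84380328954325 193.0660614228364
nut 282 px 271.0 62.0 mean [ 584.8 -151.2   70.9] rect [ 586.3 -148.8] [41.  36.5] 65.3 z95 73.3
thread 332 px 268.0 60.0 mean [ 586.3 -149.3   81.9] rect [ 586.9 -148.6] [24.8 24.8] 29.5 z95 83.4
flat normal deg (mod 60) [(np.float64(18.32), 34), (np.float64(18.36), 32), (np.float64(18.36), 36), (np.float64(18.5), 38)]
sph 1388 px 476.0 121.0 mean [ 516.9 -420.6   32. ] rect [ 516.2 -422.2] [ 20.1 157.8] 88.5 z95 33.8
bar 3449 px 413.0 99.0 mean [ 542.2 -326.7   33.5] rect [ 525.1 -327.7] [ 34.8 245.4] 89.2 z95 35.7
H 652 px 152.0 164.0 mean [473.   13.2  73.7] rect [472.4  16.1] [34.7 33. ] 2.2 z95 77.4
H 579 px 124.0 168.0 mean [469.4  61.4  73.2] rect [468.8  65.3] [35.1 33.6] 2.0 z95 77.5
H 496 px 98.0 172.0 mean [465.9 112.2  73.1] rect [464.9 116.2] [34.8 33.9] 4.5 z95 77.3
foot 70 px 192.0 122.0 mean [519.7 -28.5  22.3] rect [519.4 -28.6] [39.1  2. ] 3.1 z95 26.3
foot 74 px 90.0 131.0 mean [523.7 166.1  22.8] rect [522.9 165.4] [34.   5.1] 3.0 z95 26.6
foot 761 px 159.0 164.0 mean [462.3  33.6  23.9] rect [466.2  71.7] [ 62.4 184.7] 4.0 z95 26.3
foot 196 px 139.0 147.0 mean [491.1  65.1  24. ] rect [491.   68.2] [14.4 41. ] 2.6 z95 25.8
foot 168 px 114.0 151.0 mean [487.6 116.3  24.1] rect [487.9 119.8] [42.  14.3] 89.5 z95 25.9
lever 1505 px 78.0 54.0 mean [625.   86.1 126. ] rect [625.5  88.6] [ 50.  140.8] 73.8 z95 132.3
```

```bash
python3 -c "
from bench import arm
print(arm.job_done())"
```

```text
the job is handed in; nothing more can be done
None
```

The job is handed in after about 62 s of robot time; the judge returned no verdict. My last measurements show all three housings upright in the bay, the lever thrown, the nut at the angle of its stop, and both tools back on the mat. I did not separately re-measure the can, carton and flange.

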